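# Clear the paint tray and shake casting studs over it

## Robot

A 6-joint arm with a two-finger parallel gripper is mounted at the origin on the work surface. World frame = base frame: x ahead of the robot, y to its left, z up, the work surface at z = 0. Lengths are in m, angles in rad, forces in N, time in s.
With the tool pointing down it reaches from about 0.375 to 0.9 m from the base axis. Payload 3.1 kg.
Tool frame: the origin (TCP) lies on the front face of the gripper's body, between the roots of the fingers; the fingertips stand 73 mm ahead of it and the grasp point (between the pads) lies 54 mm ahead of it (manip.tips_ahead is the distance from the TCP to the fingertips, in m); z points along the fingers, y is the line along which they close (so a half turn about z gives the same grasp; the last joint's range is limited). The gripper opens to 85 mm and grips with 20 to 120 N. Pads are 22 mm wide; open, the fingers measure 114 mm over their backs; the gripper's body (76 mm by 85 mm) begins 54 mm behind the grasp point. The pads swing forward as they close: fully open they stand 13 mm farther back than shut.
Start: joints at [0.996, 0.527, 1.433, -0, 1.181, -0.178], TCP at [0.242, 0.576, 0.304] pointing down, gripper open.
Joint ranges: [-3.08, 3.08], [-0.75, 2.2], [0.22, 2.44], [-1.43, 4.57], [0, 2.65], [-2.85, 2.85]. Speed limits (rad/s): [2.79, 2.79, 3.14, 3.14, 3.14, 3.14].

## Interface

Orientations are given as a unit quaternion [x, y, z, w].
In Python, from station import sense, eyes, workorder, manip gives the robot as it stands.
- The arm moves only by the shell command python3 -m inch 'ROWS' [OPENING] [FORCE]. ROWS is JSON, a list of rows, each an object of numbers: "dx", "dy", "dz": the shift along the tool's x, y, z in cm; "wx", "wy", "wz": the turn, a rotation vector about the tool's x, y, z in degrees. In form: [{"dx": .., "dy": .., "dz": .., "wx": .., "wy": .., "wz": ..}, ...]. A call has 1 to 10 rows; each row shifts and turns the commanded pose from where the row before left it, along the tool's axes as they then stand; what a row does not reach is not made up. A row lasts 1/8 s, in which the tool goes at most 62.5 mm and 10.7 degrees, less where a joint would pass 70% of its speed; a pose out of reach is approached as far as the arm can. A call with a gripper value outside its range is refused whole. OPENING is the opening, from 0 (shut) to 1 (fully open), set as the call begins (- or left out, the last holds). The fingers move at their own pace and stop on an object; FORCE is the grip in N (left out, the last holds). Time passes only in rows, so rows that do not move let the fingers close. It gives the time, the measured TCP pose, the force, the opening and the grip force at its end, in the units of the state.
- sense(): the state, without advancing time (a new reading comes with each control period).
- eyes.snapshot(name): name is "side" or "top"; returns the picture (420x560x3 uint8, red, green, blue); there is no depth.
- eyes.camera_params(name): a dict with "fx", "fy", "cx", "cy" (pixels), "D" ([k1, k2, p1, p2, k3] as OpenCV has them; the pictures are not rectified), "rvec" (rotation vector, rad) and "tvec" (3), from world to camera coordinates, as OpenCV has them. Camera axes: x right, y down, z forward; pixel columns grow to the right and rows downward; lengths in m; the calibration is good to about 2 mm. A picture is of the moment at which its call begins. camera_params takes no time and is no camera call.
- workorder.sign_off(): hands the job in; it is judged then, once.
The state is a dict: "t": time; "q": joint angles; "qd": joint speeds; "tau": joint torques, N m; "tcp_pos": TCP position; "tool_rot": TCP orientation; "force": force on the tool from outside, world axes, zero at the start; "ft_torque": the same for the moment, N m; "finger_gap": opening from 0.0 (shut) to 1.0 (fully open); "gripper_force": force on a finger pad.
Only numpy, scipy, OpenCV 4.12 (cv2) and the standard library are available. Lean on these libraries where they do the work, as an engineer would, in place of code of your own. Each camera call takes 0.05 s, during which the arm holds its last target. There are 200 camera calls.

## Task

The blue paint tray has to be loaded with studs for spraying. First take the brass ball finial off the tray and lower it gently into the free space of the black padded crate; then pick up the red shaker and shake its nine studs out over the tray so that they are spread evenly over the tray's three marked thirds, and stand the shaker back upright on its green mat.

Things in the scene. Friction and masses are not known exactly. Their poses are not given: they have to be found in the camera images.
- tray: Blue open steel tray, fixed to the table: 232 (x) by 342 (y) by 30 mm high; walls 6 mm thick, inner floor 220 by 330 mm, 6 mm above the origin. Origin: centre of the underside; y runs along the long side. Two white lines across the floor at y = -55 and +55 mm divide it into three equal thirds along y (each 110 mm long).
- finial: Brass-coloured ball finial, 220 g, standing on the tray: a ball of 54 mm diameter on a 40 mm round foot, 63 mm high in all. Origin: centre of the foot's underside, z up.
- finial_ball (a point): Centre of the finial's ball, 36 mm above the foot's underside; 54 mm wide there, to be gripped from above.
- crate: Black slatted crate, fixed: 250 (x) by 210 (y) by 110 mm high, walls 8 mm thick, black rubber pad inside whose top lies 10 mm above the origin (centre of the underside). Two small balusters lie on the pad along the +x wall (they fill x = 79 to 117 mm, up to about 45 mm high).
- crate_space (a point): Centre of the free part of the crate's pad (on its upper face), 20 mm towards -x of the crate's centre; the free part measures 195 (x) by 190 (y) mm.
- mat: Green plastic mat, fixed, 130 (x) by 170 (y) by 4 mm thick; origin at the centre of its underside. The shaker starts on its centre.
- shaker: Red sheet-metal shaker scoop, 300 g, upright on the mat, nine studs in it in three rows of three: 84 mm long (x), 63 mm wide (y), walls to 53 mm, open at the top and at its front end (-x). Origin: underside, z up. Tipping the mouth down brings out row after row: the front one at about 20 degrees of tilt, the middle one at 34, the rear one at 48; shaking helps. None while held.
- shaker_handle (a point): Grip point, in the middle of the shaker's black upright handle tab: the tab is 14 mm thick along the shaker's x, 36 mm wide along y, 40 mm tall, from 57 to 97 mm above the underside; this point is at 79 mm. Grip it from above, closing along the shaker's x.
- shaker_mouth (a point): Middle of the floor's front edge, where the studs slide out: 48 mm towards -x of the shaker's origin and 26 mm above its underside. From here the steel floor is level for 28 mm, then falls backward at 14 degrees for 28 mm and at 28 degrees for the last 25 mm.
- stud0: Cast aluminium stud, 16 by 16 by 14 mm with a low dome on top, 14 g; starts in the front row in the shaker. Origin: its centre.
- stud1: Cast aluminium stud, 16 by 16 by 14 mm with a low dome on top, 14 g; starts in the front row in the shaker. Origin: its centre.
- stud2: Cast aluminium stud, 16 by 16 by 14 mm with a low dome on top, 14 g; starts in the front row in the shaker. Origin: its centre.
- stud3: Cast aluminium stud, 16 by 16 by 14 mm with a low dome on top, 14 g; starts in the middle row in the shaker. Origin: its centre.
- stud4: Cast aluminium stud, 16 by 16 by 14 mm with a low dome on top, 14 g; starts in the middle row in the shaker. Origin: its centre.
- stud5: Cast aluminium stud, 16 by 16 by 14 mm with a low dome on top, 14 g; starts in the middle row in the shaker. Origin: its centre.
- stud6: Cast aluminium stud, 16 by 16 by 14 mm with a low dome on top, 14 g; starts in the rear row in the shaker. Origin: its centre.
- stud7: Cast aluminium stud, 16 by 16 by 14 mm with a low dome on top, 14 g; starts in the rear row in the shaker. Origin: its centre.
- stud8: Cast aluminium stud, 16 by 16 by 14 mm with a low dome on top, 14 g; starts in the rear row in the shaker. Origin: its centre.
- can: Bystander: paint can with an orange band, 66 mm across, 120 mm high, loose. Origin: centre of the underside.
- baluster: Bystander: grey cast baluster lying along y, about 45 mm thick and 152 mm long, loose. Origin: under its middle.
- brush: Bystander: paint brush lying beyond the tray, loose. Origin: underside.

How it is judged:
On the way, in this order (a step that is already met when the one before it is completed fails the run):
1. the finial lies in the crate, let go and at rest, while all nine studs are still in the shaker (x of finial_ball in the frame of crate between -0.12 and 0.12 m and y of finial_ball in the frame of crate between -0.1 and 0.1 m and z of finial_ball in the frame of crate below 0.055 m and linear speed of finial below 0.05 m/s and contact force between the fingers and finial below 0.1 N and distance between each of stud0, stud1, stud2, stud3, stud4, stud5, stud6, stud7, stud8 and shaker below 0.065 m), for 0.2 s.
2. all nine studs have been shaken into the tray, at least two in each third, while the shaker is still held up in the gripper, more than 30 mm clear of the table (x of stud0 in the frame of tray between -0.112 and 0.112 m and y of stud0 in the frame of tray between -0.167 and 0.167 m and z of each of stud0, stud1, stud2, stud3, stud4, stud5, stud6, stud7, stud8 in the frame of tray below 0.032 m and x of stud1 in the frame of tray between -0.112 and 0.112 m and y of stud1 in the frame of tray between -0.167 and 0.167 m and x of stud2 in the frame of tray between -0.112 and 0.112 m and y of stud2 in the frame of tray between -0.167 and 0.167 m and x of stud3 in the frame of tray between -0.112 and 0.112 m and y of stud3 in the frame of tray between -0.167 and 0.167 m and x of stud4 in the frame of tray between -0.112 and 0.112 m and y of stud4 in the frame of tray between -0.167 and 0.167 m and x of stud5 in the frame of tray between -0.112 and 0.112 m and y of stud5 in the frame of tray between -0.167 and 0.167 m and x of stud6 in the frame of tray between -0.112 and 0.112 m and y of stud6 in the frame of tray between -0.167 and 0.167 m and x of stud7 in the frame of tray between -0.112 and 0.112 m and y of stud7 in the frame of tray between -0.167 and 0.167 m and x of stud8 in the frame of tray between -0.112 and 0.112 m and y of stud8 in the frame of tray between -0.167 and 0.167 m and ((y of any of stud0, stud2, stud4, stud6, stud8 in the frame of tray below -0.055 m and y of any of stud1, stud3, stud5, stud7 in the frame of tray below -0.055 m) or (y of any of stud0, stud1, stud4, stud5, stud8 in the frame of tray below -0.055 m and y of any of stud2, stud3, stud6, stud7 in the frame of tray below -0.055 m) or (y of any of stud0, stud1, stud2, stud3, stud8 in the frame of tray below -0.055 m and y of any of stud4, stud5, stud6, stud7 in the frame of tray below -0.055 m) or (y of any of stud0, stud1, stud2, stud3, stud4, stud5, stud6, stud7 in the frame of tray below -0.055 m and y of stud8 in the frame of tray below -0.055 m)) and (((y of stud0 in the frame of tray between -0.055 and 0.055 m or y of stud2 in the frame of tray between -0.055 and 0.055 m or y of stud4 in the frame of tray between -0.055 and 0.055 m or y of stud6 in the frame of tray between -0.055 and 0.055 m or y of stud8 in the frame of tray between -0.055 and 0.055 m) and (y of stud1 in the frame of tray between -0.055 and 0.055 m or y of stud3 in the frame of tray between -0.055 and 0.055 m or y of stud5 in the frame of tray between -0.055 and 0.055 m or y of stud7 in the frame of tray between -0.055 and 0.055 m)) or ((y of stud0 in the frame of tray between -0.055 and 0.055 m or y of stud1 in the frame of tray between -0.055 and 0.055 m or y of stud4 in the frame of tray between -0.055 and 0.055 m or y of stud5 in the frame of tray between -0.055 and 0.055 m or y of stud8 in the frame of tray between -0.055 and 0.055 m) and (y of stud2 in the frame of tray between -0.055 and 0.055 m or y of stud3 in the frame of tray between -0.055 and 0.055 m or y of stud6 in the frame of tray between -0.055 and 0.055 m or y of stud7 in the frame of tray between -0.055 and 0.055 m)) or ((y of stud0 in the frame of tray between -0.055 and 0.055 m or y of stud1 in the frame of tray between -0.055 and 0.055 m or y of stud2 in the frame of tray between -0.055 and 0.055 m or y of stud3 in the frame of tray between -0.055 and 0.055 m or y of stud8 in the frame of tray between -0.055 and 0.055 m) and (y of stud4 in the frame of tray between -0.055 and 0.055 m or y of stud5 in the frame of tray between -0.055 and 0.055 m or y of stud6 in the frame of tray between -0.055 and 0.055 m or y of stud7 in the frame of tray between -0.055 and 0.055 m)) or ((y of stud0 in the frame of tray between -0.055 and 0.055 m or y of stud1 in the frame of tray between -0.055 and 0.055 m or y of stud2 in the frame of tray between -0.055 and 0.055 m or y of stud3 in the frame of tray between -0.055 and 0.055 m or y of stud4 in the frame of tray between -0.055 and 0.055 m or y of stud5 in the frame of tray between -0.055 and 0.055 m or y of stud6 in the frame of tray between -0.055 and 0.055 m or y of stud7 in the frame of tray between -0.055 and 0.055 m) and y of stud8 in the frame of tray between -0.055 and 0.055 m)) and ((y of any of stud0, stud2, stud4, stud6, stud8 in the frame of tray above 0.055 m and y of any of stud1, stud3, stud5, stud7 in the frame of tray above 0.055 m) or (y of any of stud0, stud1, stud4, stud5, stud8 in the frame of tray above 0.055 m and y of any of stud2, stud3, stud6, stud7 in the frame of tray above 0.055 m) or (y of any of stud0, stud1, stud2, stud3, stud8 in the frame of tray above 0.055 m and y of any of stud4, stud5, stud6, stud7 in the frame of tray above 0.055 m) or (y of any of stud0, stud1, stud2, stud3, stud4, stud5, stud6, stud7 in the frame of tray above 0.055 m and y of stud8 in the frame of tray above 0.055 m)) and height (world z) of shaker above 0.03 m and contact force between the fingers and shaker above 1 N), for 0.2 s.
At the end, for the whole second after the job is handed in: All nine studs at rest in the tray, at least two (by their centres) in each third; the finial at rest at the bottom of the crate (ball centre under 55 mm above its underside); the shaker upright (within 4.5 degrees) and at rest on the mat, its origin within 30 mm of the mat's centre (x of stud0 in the frame of tray between -0.112 and 0.112 m and y of stud0 in the frame of tray between -0.167 and 0.167 m and z of each of stud0, stud1, stud2, stud3, stud4, stud5, stud6, stud7, stud8 in the frame of tray below 0.032 m and x of stud1 in the frame of tray between -0.112 and 0.112 m and y of stud1 in the frame of tray between -0.167 and 0.167 m and x of stud2 in the frame of tray between -0.112 and 0.112 m and y of stud2 in the frame of tray between -0.167 and 0.167 m and x of stud3 in the frame of tray between -0.112 and 0.112 m and y of stud3 in the frame of tray between -0.167 and 0.167 m and x of stud4 in the frame of tray between -0.112 and 0.112 m and y of stud4 in the frame of tray between -0.167 and 0.167 m and x of stud5 in the frame of tray between -0.112 and 0.112 m and y of stud5 in the frame of tray between -0.167 and 0.167 m and x of stud6 in the frame of tray between -0.112 and 0.112 m and y of stud6 in the frame of tray between -0.167 and 0.167 m and x of stud7 in the frame of tray between -0.112 and 0.112 m and y of stud7 in the frame of tray between -0.167 and 0.167 m and x of stud8 in the frame of tray between -0.112 and 0.112 m and y of stud8 in the frame of tray between -0.167 and 0.167 m and ((y of any of stud0, stud2, stud4, stud6, stud8 in the frame of tray below -0.055 m and y of any of stud1, stud3, stud5, stud7 in the frame of tray below -0.055 m) or (y of any of stud0, stud1, stud4, stud5, stud8 in the frame of tray below -0.055 m and y of any of stud2, stud3, stud6, stud7 in the frame of tray below -0.055 m) or (y of any of stud0, stud1, stud2, stud3, stud8 in the frame of tray below -0.055 m and y of any of stud4, stud5, stud6, stud7 in the frame of tray below -0.055 m) or (y of any of stud0, stud1, stud2, stud3, stud4, stud5, stud6, stud7 in the frame of tray below -0.055 m and y of stud8 in the frame of tray below -0.055 m)) and (((y of stud0 in the frame of tray between -0.055 and 0.055 m or y of stud2 in the frame of tray between -0.055 and 0.055 m or y of stud4 in the frame of tray between -0.055 and 0.055 m or y of stud6 in the frame of tray between -0.055 and 0.055 m or y of stud8 in the frame of tray between -0.055 and 0.055 m) and (y of stud1 in the frame of tray between -0.055 and 0.055 m or y of stud3 in the frame of tray between -0.055 and 0.055 m or y of stud5 in the frame of tray between -0.055 and 0.055 m or y of stud7 in the frame of tray between -0.055 and 0.055 m)) or ((y of stud0 in the frame of tray between -0.055 and 0.055 m or y of stud1 in the frame of tray between -0.055 and 0.055 m or y of stud4 in the frame of tray between -0.055 and 0.055 m or y of stud5 in the frame of tray between -0.055 and 0.055 m or y of stud8 in the frame of tray between -0.055 and 0.055 m) and (y of stud2 in the frame of tray between -0.055 and 0.055 m or y of stud3 in the frame of tray between -0.055 and 0.055 m or y of stud6 in the frame of tray between -0.055 and 0.055 m or y of stud7 in the frame of tray between -0.055 and 0.055 m)) or ((y of stud0 in the frame of tray between -0.055 and 0.055 m or y of stud1 in the frame of tray between -0.055 and 0.055 m or y of stud2 in the frame of tray between -0.055 and 0.055 m or y of stud3 in the frame of tray between -0.055 and 0.055 m or y of stud8 in the frame of tray between -0.055 and 0.055 m) and (y of stud4 in the frame of tray between -0.055 and 0.055 m or y of stud5 in the frame of tray between -0.055 and 0.055 m or y of stud6 in the frame of tray between -0.055 and 0.055 m or y of stud7 in the frame of tray between -0.055 and 0.055 m)) or ((y of stud0 in the frame of tray between -0.055 and 0.055 m or y of stud1 in the frame of tray between -0.055 and 0.055 m or y of stud2 in the frame of tray between -0.055 and 0.055 m or y of stud3 in the frame of tray between -0.055 and 0.055 m or y of stud4 in the frame of tray between -0.055 and 0.055 m or y of stud5 in the frame of tray between -0.055 and 0.055 m or y of stud6 in the frame of tray between -0.055 and 0.055 m or y of stud7 in the frame of tray between -0.055 and 0.055 m) and y of stud8 in the frame of tray between -0.055 and 0.055 m)) and ((y of any of stud0, stud2, stud4, stud6, stud8 in the frame of tray above 0.055 m and y of any of stud1, stud3, stud5, stud7 in the frame of tray above 0.055 m) or (y of any of stud0, stud1, stud4, stud5, stud8 in the frame of tray above 0.055 m and y of any of stud2, stud3, stud6, stud7 in the frame of tray above 0.055 m) or (y of any of stud0, stud1, stud2, stud3, stud8 in the frame of tray above 0.055 m and y of any of stud4, stud5, stud6, stud7 in the frame of tray above 0.055 m) or (y of any of stud0, stud1, stud2, stud3, stud4, stud5, stud6, stud7 in the frame of tray above 0.055 m and y of stud8 in the frame of tray above 0.055 m)) and x of finial_ball in the frame of crate between -0.12 and 0.12 m and y of finial_ball in the frame of crate between -0.1 and 0.1 m and z of finial_ball in the frame of crate below 0.055 m and horizontal distance between shaker and mat below 0.03 m and z of shaker in the frame of mat below 0.01 m and angle between shaker's own z axis and vertical below 0.08 rad and linear speed of shaker below 0.02 m/s and linear speed of each of finial, stud0, stud1, stud2, stud3, stud4, stud5, stud6, stud7, stud8 below 0.03 m/s); the robot touches nothing.
It fails at once if the finial falls: it moves faster than 0.35 m/s without being held in the fingers (let go more than about 6 mm above its support, or rolled or knocked) (contact force between the fingers and finial below 0.1 N and linear speed of finial above 0.35 m/s).
It fails at once if the finial is pressed on the crate, its pad or the balusters in it with more than 40 N (contact force between finial and crate above 40 N).
It fails at once if the fingers touch a stud with more than 2 N: the studs are to be shaken out, not handled or pushed about (contact force between the fingers and stud0 above 2 N or contact force between the fingers and stud1 above 2 N or contact force between the fingers and stud2 above 2 N or contact force between the fingers and stud3 above 2 N or contact force between the fingers and stud4 above 2 N or contact force between the fingers and stud5 above 2 N or contact force between the fingers and stud6 above 2 N or contact force between the fingers and stud7 above 2 N or contact force between the fingers and stud8 above 2 N).
It fails at once if the paint can, the baluster or the brush is moved by more than 30 mm (distance of any of can, baluster, brush from where it was at the start of the episode above 0.03 m).
It also fails if it takes over 72 s, if anything falls off the work surface, if the arm or the gripper's body presses on something with over 40 N, if the wrist force passes 120 N, or if a joint passes its speed limit or range.

## Working session

There is one attempt and no reset: what is moved stays moved. The work goes in short steps, Python scripts to look and compute and a shell command to move; the robot and the scene stay as the last step left them, time stands still between calls to the robot, and variables do not carry over. Pictures are saved under pics/ and viewed, at most 10 in all, crops included, and the job is handed in when it is done.

```bash
ls; mkdir -p pics; python3 - <<'E'
from station import sense, eyes
import cv2
for n in("top","side"):
    cv2.imwrite(f"pics/{n}0.png",eyes.snapshot(n)[:,:,::-1]); print(n,eyes.camera_params(n))
s=sense();print({k:s[k] for k in("t","tcp_pos","tool_rot","finger_gap")})
E
```

```text
pics
top {'fx': 393.660557764636, 'fy': 393.660557764636, 'cx': 277.38267429430675, 'cy': 209.37170614056515, 'D': array([-0.06681002,  0.        ,  0.        ,  0.        ,  0.        ]), 'rvec': array([ 2.18517851, -2.2234399 ,  0.08903193]), 'tvec': array([-0.00698246,  0.59035131,  1.22551002])}
side {'fx': 414.9117034142613, 'fy': 414.9117034142613, 'cx': 281.0274602506977, 'cy': 212.57640865940334, 'D': array([-0.03440909,  0.        ,  0.        ,  0.        ,  0.        ]), 'rvec': array([ 2.29264425, -1.00582455,  0.34846357]), 'tvec': array([-0.41489001,  0.40388471,  0.83565906])}
{'t': 0.1, 'tcp_pos': array([0.24124616, 0.57602224, 0.30303195]), 'tool_rot': array([ 1.97104984e-01,  9.80381894e-01, -9.16028187e-04, -3.59193210e-04]), 'finger_gap': 1.0024300584391126}
```

View pics/top0.png

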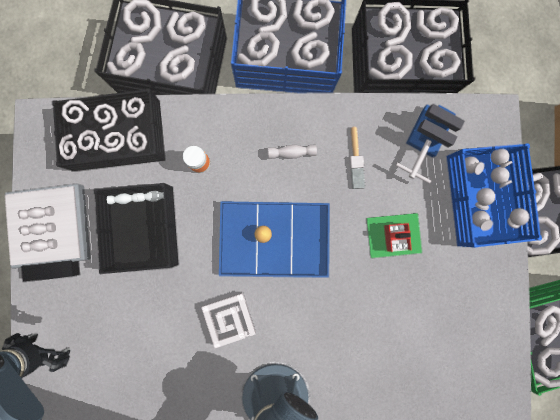

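View pics/side0.png

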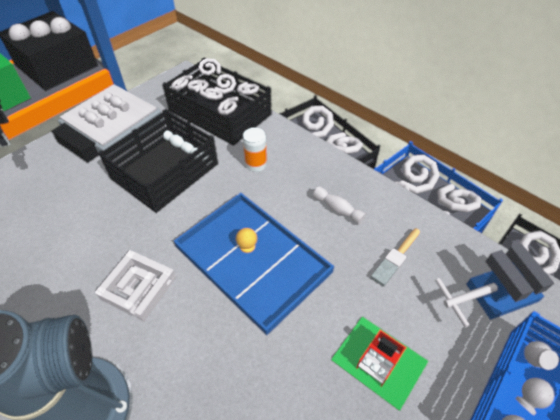

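The pictures show the tray at top-view (274,240) with the finial at (263,234), the crate at (137,229) with the balusters on its far wall, and the shaker on the mat at (397,236).

```bash
cat > h.py <<'E'
import numpy as np, cv2
from scipy.spatial.transform import Rotation as R
from station import sense, eyes
def cam(n):
    p=eyes.camera_params(n);K=np.array([[p["fx"],0,p["cx"]],[0,p["fy"],p["cy"]],[0,0,1]])
    return K,np.array(p["D"]),cv2.Rodrigues(np.array(p["rvec"]))[0],np.array(p["tvec"])
def ray(n,uv):
    K,D,Rm,t=cam(n);u=cv2.undistortPoints(np.array(uv,float).reshape(-1,1,2),K,D).reshape(-1,2)
    return -Rm.T@t, np.c_[u,np.ones(len(u))]@Rm
def plane(n,uv,z):
    o,d=ray(n,uv);return o+d*((z-o[2])/d[:,2:])
def proj(n,P):
    K,D,Rm,t=cam(n);return cv2.projectPoints(np.array(P,float).reshape(-1,1,3),cv2.Rodrigues(Rm)[0],t,K,D)[0].reshape(-1,2)
def tri(a,b):
    (o1,d1),(o2,d2)=ray("top",a),ray("side",b)
    s=np.linalg.lstsq(np.c_[d1[0],-d2[0]],o2-o1,rcond=None)[0]
    p,q=o1+s[0]*d1[0],o2+s[1]*d2[0];return (p+q)/2,np.linalg.norm(p-q)
def blobs(img,lo,hi,amin=15,roi=None):
    m=cv2.inRange(cv2.cvtColor(img,cv2.COLOR_RGB2HSV),lo,hi)
    if roi: k=np.zeros_like(m);k[roi[1]:roi[3],roi[0]:roi[2]]=1;m=m*k
    return sorted([c for c in cv2.findContours(m,0,1)[0] if cv2.contourArea(c)>=amin],key=cv2.contourArea,reverse=True)
def cen(c):
    m=cv2.moments(c);return np.array([m["m10"]/m["m00"],m["m01"]/m["m00"]])
def fit(n,c,z):
    P=plane(n,c.reshape(-1,2),z)[:,:2].astype(np.float32);r=cv2.minAreaRect(P);return np.round(r[0],4),np.round(r[1],4),round(r[2],1)
E
python3 - <<'E'
from h import *
np.set_printoptions(precision=4,suppress=True)
t=cv2.imread("pics/top0.png")[:,:,::-1];s=cv2.imread("pics/side0.png")[:,:,::-1]
bl=blobs(t,(100,120,40),(125,255,255),500,(200,190,340,290));print("tray top",fit("top",bl[0],.03))
g=blobs(t,(50,120,60),(75,255,255),300,(350,200,440,270));print("mat top",fit("top",g[0],.004))
g=blobs(s,(50,120,60),(75,255,255),300,(320,300,440,420));print("mat side",fit("side",g[0],.004))
a=blobs(t,(10,120,80),(28,255,255),30,(240,215,285,255));b=blobs(s,(10,120,80),(28,255,255),30,(225,220,265,260))
print("finial",cen(a[0]),cen(b[0]),tri(cen(a[0]),cen(b[0])),plane("top",cen(a[0]),.042))
k=blobs(t,(0,0,0),(180,255,60),500,(90,178,184,278));print("crate",len(k),cv2.boundingRect(k[0]),fit("top",k[0],.11))
cv2.imwrite("pics/z1.png",np.hstack([cv2.resize(i,(400,400),interpolation=cv2.INTER_CUBIC) for i in (t[205:265,365:425,::-1],s[310:390,345:425,::-1])]))
cv2.imwrite("pics/z2.png",np.hstack([cv2.resize(i,(400,400),interpolation=cv2.INTER_CUBIC) for i in (t[175:285,80:190,::-1],s[100:220,95:215,::-1])]))
E
```

```text
tray top (array([ 0.4981, -0.0044]), array([0.3396, 0.2289]), 88.0)
mat top (array([ 0.5022, -0.3914]), array([0.1259, 0.1646]), 4.4)
mat side (array([ 0.5012, -0.3923]), array([0.1269, 0.1677]), 4.2)
finial [263.016  233.3832] [246.2164 239.4693] (array([0.5148, 0.0295, 0.0373]), np.float64(0.001426961907166335)) [[0.5154 0.029  0.042 ]]
crate 1 (94, 184, 84, 89) (array([0.5384, 0.3999]), array([0.2462, 0.2311]), 3.9)
```

View pics/z1.png

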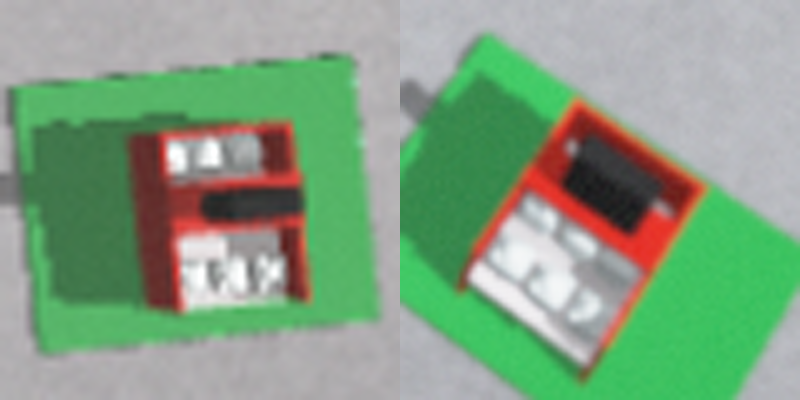

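View pics/z2.png

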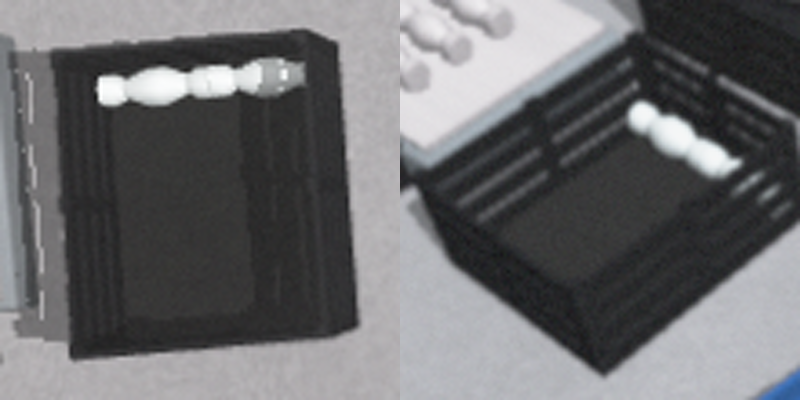

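The zooms show the shaker's mouth facing the robot (−x), with its black tab at crop (252,203), and the crate's rim corners.

```bash
python3 - <<'E'
from h import *
np.set_printoptions(precision=4,suppress=True)
for n in("top","side"): print(n,ray(n,[[0,0]])[0])
zt=lambda p:np.array(p)/6.667+[365,205]-.5*(1-1/6.667)
zs=lambda p:(np.array(p)-[400,0])/5+[345,310]-.4
print("rim top z.057",plane("top",zt([[165,133],[290,125],[308,300],[180,308]]),.057))
print("tab top end edges",plane("top",zt([[302,187],[302,213],[205,193],[205,220]]),.101))
print("tab side top face", plane("side",zs([[587,137],[662,182],[568,160],[645,203]]),.101))
c=lambda p:np.array(p)/3.636+[80,175]-.36
print("crate rim",(P:=plane("top",c([[50,55],[70,358],[330,335],[305,32]]),.11)),P.mean(0))
s=cv2.imread("pics/side0.png")[:,:,::-1]
d=lambda p:(np.array(p)-[400,0])*.3+[95,100]
print("crate side rim",(P:=plane("side",d([[420,182],[605,300],[800,125],[640,30]]),.11)),P.mean(0))
q=sense();print(R.from_quat(q["tool_rot"]).as_matrix())
E
```

```text
top [0.5202 0.0135 1.2568]
side [ 0.1326 -0.4445  0.9047]
rim top z.057 [[ 0.5353 -0.3608  0.057 ]
 [ 0.5379 -0.42    0.057 ]
 [ 0.4567 -0.4258  0.057 ]
 [ 0.4545 -0.3653  0.057 ]]
tab top end edges [[ 0.5094 -0.4087  0.101 ]
 [ 0.4978 -0.4083  0.101 ]
 [ 0.5077 -0.3643  0.101 ]
 [ 0.4957 -0.3639  0.101 ]]
tab side top face [[ 0.5038 -0.3756  0.101 ]
 [ 0.5084 -0.4081  0.101 ]
 [ 0.4907 -0.3754  0.101 ]
 [ 0.4967 -0.4078  0.101 ]]
crate rim [[0.6516 0.5249 0.11  ]
 [0.408  0.5074 0.11  ]
 [0.4236 0.2978 0.11  ]
 [0.6665 0.317  0.11  ]] [0.5374 0.4118 0.11  ]
crate side rim [[0.4088 0.4924 0.11  ]
 [0.434  0.2703 0.11  ]
 [0.67   0.3102 0.11  ]
 [0.6578 0.5183 0.11  ]] [0.5427 0.3978 0.11  ]
[[-0.9223  0.3865 -0.0011]
 [ 0.3865  0.9223 -0.0017]
 [ 0.0003 -0.0019 -1.    ]]
```

```bash
python3 -m inch '[{"wz":-7.6},{"wz":-7.6},{"wz":-7.5},{"dx":-2.3,"dy":-4.5},{"dx":-2.3,"dy":-4.5},{"dx":-2.3,"dy":-4.5},{"dx":-2.3,"dy":-4.5},{"dx":-2.3,"dy":-4.5},{"dx":-2.3,"dy":-4.5},{"dx":-2.3,"dy":-4.5}]' 1; python3 -m inch '[{"dx":-2.3,"dy":-4.6},{"dx":-2.3,"dy":-4.6},{"dx":-2.3,"dy":-4.6},{"dx":-2.3,"dy":-4.6},{"dx":-2.3,"dy":-4.7},{}]'
python3 -c "
from h import *
print(R.from_quat(sense()['tool_rot']).as_matrix().round(3))"
```

```text
[[-0.922  0.386 -0.001]
 [ 0.386  0.922 -0.002]
 [ 0.    -0.002 -1.   ]]invalid input at $[0]: expected keys dx, dy, dz, wx, wy, wz
invalid input at $[0]: expected keys dx, dy, dz, wx, wy, wz
```

```bash
python3 -m inch '[{"dx":0,"dy":0,"dz":0,"wx":0,"wy":0,"wz":-7.6},{"dx":0,"dy":0,"dz":0,"wx":0,"wy":0,"wz":-7.6},{"dx":0,"dy":0,"dz":0,"wx":0,"wy":0,"wz":-7.5},{"dx":-2.3,"dy":-4.5,"dz":0,"wx":0,"wy":0,"wz":0},{"dx":-2.3,"dy":-4.5,"dz":0,"wx":0,"wy":0,"wz":0},{"dx":-2.3,"dy":-4.5,"dz":0,"wx":0,"wy":0,"wz":0},{"dx":-2.3,"dy":-4.5,"dz":0,"wx":0,"wy":0,"wz":0},{"dx":-2.3,"dy":-4.5,"dz":0,"wx":0,"wy":0,"wz":0},{"dx":-2.3,"dy":-4.5,"dz":0,"wx":0,"wy":0,"wz":0},{"dx":-2.3,"dy":-4.5,"dz":0,"wx":0,"wy":0,"wz":0}]' 1; python3 -m inch '[{"dx":-2.3,"dy":-4.6,"dz":0,"wx":0,"wy":0,"wz":0},{"dx":-2.3,"dy":-4.6,"dz":0,"wx":0,"wy":0,"wz":0},{"dx":-2.3,"dy":-4.6,"dz":0,"wx":0,"wy":0,"wz":0},{"dx":-2.3,"dy":-4.6,"dz":0,"wx":0,"wy":0,"wz":0},{"dx":-2.3,"dy":-4.7,"dz":0,"wx":0,"wy":0,"wz":0},{"dx":0,"dy":0,"dz":0,"wx":0,"wy":0,"wz":0}]'
python3 -c "
from h import *
print(R.from_quat(sense()['tool_rot']).as_matrix().round(3))"
```

```text
t: 1.35
tcp_pos: [0.4027, 0.2598, 0.3037]
tool_rot: [0.0, 1.0, -0.0, -0.0]
force: [1.1, 1.0, 0.4]
finger_gap: 1.003
gripper_force: 0.0
t: 2.1
tcp_pos: [0.519, 0.027, 0.3037]
tool_rot: [0.003, 1.0, -0.0, 0.001]
force: [0.3, 0.1, -0.6]
finger_gap: 1.0
gripper_force: 0.0
[[-1.     0.006  0.001]
 [ 0.006  1.    -0.001]
 [-0.001 -0.001 -1.   ]]
```

```bash
python3 -m inch '[{"dx":0.4,"dy":0.2,"dz":4,"wx":0,"wy":0,"wz":0},{"dx":0,"dy":0,"dz":4,"wx":0,"wy":0,"wz":0},{"dx":0,"dy":0,"dz":3,"wx":0,"wy":0,"wz":0},{"dx":0,"dy":0,"dz":2,"wx":0,"wy":0,"wz":0},{"dx":0,"dy":0,"dz":0,"wx":0,"wy":0,"wz":0}]'
python3 - <<'E'
from h import *
s=sense();T=R.from_quat(s["tool_rot"]).as_matrix();print(s["tcp_pos"])
t,d=eyes.snapshot("top"),eyes.snapshot("side")
b=blobs(d,(10,120,80),(28,255,255),20,(225,215,265,265));print([cen(c) for c in b],[cv2.contourArea(c) for c in b], proj("side",[.515,.0293,.042]))
cv2.imwrite("pics/f1.png",np.hstack([cv2.resize(i[:,:,::-1],(400,400)) for i in (t[180:290,210:320],d[180:290,190:300])]))
E
```

```text
t: 2.72
tcp_pos: [0.5115, 0.0333, 0.1725]
tool_rot: [-0.0, 1.0, 0.0, -0.002]
force: [0.0, -0.1, 0.3]
finger_gap: 0.997
gripper_force: 0.0
[0.51151883 0.03332158 0.17245655]
[array([246.09756098, 239.6796748 ])] [307.5] [[246.46945952 238.37503363]]
```

View pics/f1.png

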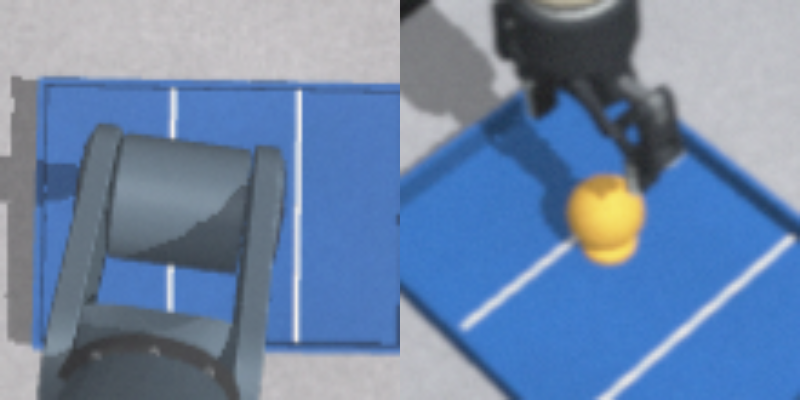

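The view shows the gripper astride above the ball (right crop, 605,215). I check the pose reading once, still.

```bash
for i in 1 2; do python3 -m inch '[{"dx":0,"dy":0,"dz":0,"wx":0,"wy":0,"wz":0},{"dx":0,"dy":0,"dz":0,"wx":0,"wy":0,"wz":0}]'|sed -n 2,3p; done; python3 -c "
from h import *
for i in range(3): print(sense()['tcp_pos'])"
```

```text
tcp_pos: [0.5136, 0.0323, 0.1748]
tool_rot: [0.0, 1.0, -0.0, 0.001]
tcp_pos: [0.5132, 0.0322, 0.1742]
tool_rot: [0.0, 1.0, -0.0, 0.0]
[0.51323735 0.03221007 0.17415998]
[0.51323735 0.03221007 0.17415998]
[0.51323735 0.03221007 0.17415998]
```

```bash
python3 -m inch '[{"dx":-0.2,"dy":-0.3,"dz":2,"wx":0,"wy":0,"wz":0},{"dx":0,"dy":0,"dz":2,"wx":0,"wy":0,"wz":0},{"dx":0,"dy":0,"dz":2,"wx":0,"wy":0,"wz":0},{"dx":0,"dy":0,"dz":1.9,"wx":0,"wy":0,"wz":0},{"dx":0,"dy":0,"dz":0,"wx":0,"wy":0,"wz":0},{"dx":0,"dy":0,"dz":0,"wx":0,"wy":0,"wz":0}]' && python3 -m inch '[{"dx":0,"dy":0,"dz":0,"wx":0,"wy":0,"wz":0},{"dx":0,"dy":0,"dz":0,"wx":0,"wy":0,"wz":0},{"dx":0,"dy":0,"dz":0,"wx":0,"wy":0,"wz":0},{"dx":0,"dy":0,"dz":0,"wx":0,"wy":0,"wz":0},{"dx":0,"dy":0,"dz":0,"wx":0,"wy":0,"wz":0},{"dx":0,"dy":0,"dz":0,"wx":0,"wy":0,"wz":0}]' 0 35
```

```text
t: 4.08
tcp_pos: [0.5155, 0.0292, 0.0953]
tool_rot: [0.0, 1.0, -0.0, 0.0]
force: [0.3, 0.6, -0.7]
finger_gap: 1.0
gripper_force: 0.0
t: 4.82
tcp_pos: [0.5155, 0.0294, 0.096]
tool_rot: [0.0, 1.0, -0.0, 0.001]
force: [-1.0, 0.9, 4.9]
finger_gap: 0.608
gripper_force: 35.7
```

```bash
python3 -m inch '[{"dx":0,"dy":0,"dz":-1.5,"wx":0,"wy":0,"wz":0},{"dx":0,"dy":0,"dz":-3,"wx":0,"wy":0,"wz":0},{"dx":0,"dy":0,"dz":-4,"wx":0,"wy":0,"wz":0},{"dx":0,"dy":0,"dz":-4,"wx":0,"wy":0,"wz":0},{"dx":0,"dy":0,"dz":-3,"wx":0,"wy":0,"wz":0},{"dx":0,"dy":2,"dz":-1.5,"wx":0,"wy":0,"wz":0},{"dx":0,"dy":4,"dz":0,"wx":0,"wy":0,"wz":0},{"dx":0,"dy":4,"dz":0,"wx":0,"wy":0,"wz":0},{"dx":0,"dy":4,"dz":0,"wx":0,"wy":0,"wz":0},{"dx":0,"dy":4,"dz":0,"wx":0,"wy":0,"wz":0}]' && python3 -m inch '[{"dx":0,"dy":4,"dz":0,"wx":0,"wy":0,"wz":0},{"dx":0,"dy":4,"dz":0,"wx":0,"wy":0,"wz":0},{"dx":0,"dy":4,"dz":0,"wx":0,"wy":0,"wz":0},{"dx":0,"dy":4,"dz":0,"wx":0,"wy":0,"wz":0},{"dx":0,"dy":2.5,"dz":0,"wx":0,"wy":0,"wz":0},{"dx":0,"dy":1,"dz":0,"wx":0,"wy":0,"wz":0},{"dx":0,"dy":0,"dz":0,"wx":0,"wy":0,"wz":0},{"dx":0,"dy":0,"dz":0,"wx":0,"wy":0,"wz":0}]'
```

```text
t: 6.08
tcp_pos: [0.5146, 0.2104, 0.2656]
tool_rot: [0.0, 1.0, -0.0, -0.0]
force: [1.1, 0.1, -2.6]
finger_gap: 0.61
gripper_force: 37.3
t: 7.08
tcp_pos: [0.5153, 0.4031, 0.2649]
tool_rot: [0.001, 1.0, -0.001, -0.0]
force: [0.1, -0.4, -2.1]
finger_gap: 0.61
gripper_force: 37.4
```

```bash
python3 -m inch '[{"dx":0,"dy":0,"dz":2,"wx":0,"wy":0,"wz":0},{"dx":0,"dy":0,"dz":4,"wx":0,"wy":0,"wz":0},{"dx":0,"dy":0,"dz":4,"wx":0,"wy":0,"wz":0},{"dx":0,"dy":0,"dz":3,"wx":0,"wy":0,"wz":0},{"dx":0,"dy":0,"dz":1.8,"wx":0,"wy":0,"wz":0},{"dx":0,"dy":0,"dz":0.8,"wx":0,"wy":0,"wz":0},{"dx":0,"dy":0,"dz":0.3,"wx":0,"wy":0,"wz":0},{"dx":0,"dy":0,"dz":0,"wx":0,"wy":0,"wz":0},{"dx":0,"dy":0,"dz":0,"wx":0,"wy":0,"wz":0}]' && python3 -m inch '[{"dx":0,"dy":0,"dz":0.2,"wx":0,"wy":0,"wz":0},{"dx":0,"dy":0,"dz":0,"wx":0,"wy":0,"wz":0},{"dx":0,"dy":0,"dz":0,"wx":0,"wy":0,"wz":0}]'
```

```text
t: 8.2
tcp_pos: [0.5159, 0.4046, 0.107]
tool_rot: [0.0, 1.0, 0.0, 0.001]
force: [0.1, -0.3, -2.5]
finger_gap: 0.609
gripper_force: 37.3
t: 8.57
tcp_pos: [0.5154, 0.4043, 0.1039]
tool_rot: [0.0, 1.0, -0.0, 0.0]
force: [-0.3, 0.3, -2.3]
finger_gap: 0.608
gripper_force: 37.4
```

```bash
for d in 1 2; do python3 -m inch '[{"dx":0,"dy":0,"dz":0.15,"wx":0,"wy":0,"wz":0},{"dx":0,"dy":0,"dz":0,"wx":0,"wy":0,"wz":0},{"dx":0,"dy":0,"dz":0,"wx":0,"wy":0,"wz":0}]'|sed -n '2p;4p'; done
```

```text
tcp_pos: [0.5154, 0.4042, 0.1023]
force: [-0.6, 0.4, -2.3]
tcp_pos: [0.5154, 0.4042, 0.1009]
force: [0.4, -0.2, -1.3]
```

```bash
python3 -m inch '[{"dx":0,"dy":0,"dz":0.1,"wx":0,"wy":0,"wz":0},{"dx":0,"dy":0,"dz":0,"wx":0,"wy":0,"wz":0},{"dx":0,"dy":0,"dz":0,"wx":0,"wy":0,"wz":0}]'|sed -n '2p;4p'
```

```text
tcp_pos: [0.5154, 0.4043, 0.1001]
force: [0.3, -0.3, 0.7]
```

```bash
python3 -m inch '[{"dx":0,"dy":0,"dz":0,"wx":0,"wy":0,"wz":0},{"dx":0,"dy":0,"dz":0,"wx":0,"wy":0,"wz":0},{"dx":0,"dy":0,"dz":0,"wx":0,"wy":0,"wz":0},{"dx":0,"dy":0,"dz":-1,"wx":0,"wy":0,"wz":0},{"dx":0,"dy":0,"dz":-3,"wx":0,"wy":0,"wz":0},{"dx":0,"dy":0,"dz":-5,"wx":0,"wy":0,"wz":0},{"dx":0,"dy":0,"dz":-5,"wx":0,"wy":0,"wz":0},{"dx":0,"dy":0,"dz":-5,"wx":0,"wy":0,"wz":0},{"dx":0,"dy":-2,"dz":-2,"wx":0,"wy":0,"wz":0},{"dx":0,"dy":-5,"dz":0,"wx":0,"wy":0,"wz":0}]' 1
python3 - <<'E'
from h import *
t=eyes.snapshot("top");d=eyes.snapshot("side")
a=blobs(t,(10,120,80),(28,255,255),15,(95,180,180,275));b=blobs(d,(10,120,80),(28,255,255),15,(100,100,230,215))
print([cen(c) for c in a],[cen(c) for c in b])
if a: print(plane("top",cen(a[0]),.046))
if b: print(plane("side",cen(b[0]),.046))
E
```

```text
t: 10.95
tcp_pos: [0.5158, 0.3344, 0.312]
tool_rot: [-0.001, 1.0, 0.001, 0.002]
force: [0.6, -0.2, 0.0]
finger_gap: 0.998
gripper_force: 0.0
[] [array([156.40379404, 166.46504065])]
[[0.51377667 0.40291467 0.046     ]]
```

The finial stands in the crate (side image 156,166), close to the intended spot. Now to the shaker.

```bash
python3 -m inch '[{"dx":0.1,"dy":-5.5,"dz":0,"wx":0,"wy":0,"wz":0},{"dx":0.1,"dy":-5.5,"dz":0,"wx":0,"wy":0,"wz":0},{"dx":0.1,"dy":-5.5,"dz":0,"wx":0,"wy":0,"wz":0},{"dx":0.1,"dy":-5.5,"dz":0,"wx":0,"wy":0,"wz":0},{"dx":0.1,"dy":-5.5,"dz":0,"wx":0,"wy":0,"wz":0},{"dx":0.1,"dy":-5.5,"dz":0,"wx":0,"wy":0,"wz":0},{"dx":0.1,"dy":-5.5,"dz":0,"wx":0,"wy":0,"wz":0},{"dx":0.1,"dy":-5.5,"dz":0,"wx":0,"wy":0,"wz":0},{"dx":0.1,"dy":-5.5,"dz":0,"wx":0,"wy":0,"wz":0},{"dx":0.1,"dy":-5.5,"dz":0,"wx":0,"wy":0,"wz":0}]' |sed -n 2p&& python3 -m inch '[{"dx":0,"dy":-5.5,"dz":0,"wx":0,"wy":0,"wz":0},{"dx":0,"dy":-5.5,"dz":0,"wx":0,"wy":0,"wz":0},{"dx":0,"dy":-4,"dz":0,"wx":0,"wy":0,"wz":0},{"dx":0,"dy":-2,"dz":0,"wx":0,"wy":0,"wz":0},{"dx":0,"dy":0,"dz":0,"wx":0,"wy":0,"wz":9.5},{"dx":0,"dy":0,"dz":0,"wx":0,"wy":0,"wz":9.5},{"dx":0,"dy":0,"dz":0,"wx":0,"wy":0,"wz":9.5},{"dx":0,"dy":0,"dz":0,"wx":0,"wy":0,"wz":9.5},{"dx":0,"dy":0,"dz":0,"wx":0,"wy":0,"wz":9.5},{"dx":0,"dy":0,"dz":0,"wx":0,"wy":0,"wz":9.5}]'|sed -n 2p; python3 -m inch '[{"dx":0,"dy":0,"dz":0,"wx":0,"wy":0,"wz":9.5},{"dx":0,"dy":0,"dz":0,"wx":0,"wy":0,"wz":9.5},{"dx":0,"dy":0,"dz":0,"wx":0,"wy":0,"wz":9.5},{"dx":0,"dy":0,"dz":0,"wx":0,"wy":0,"wz":0},{"dx":0,"dy":0,"dz":0,"wx":0,"wy":0,"wz":0}]'
python3 -c "
from h import *
T=R.from_quat(sense()['tool_rot']).as_matrix();print(T.round(3),np.degrees(np.arctan2(T[1,0],T[0,0])))"
```

```text
tcp_pos: [0.504, -0.2174, 0.309]
tcp_pos: [0.5047, -0.3842, 0.3093]
t: 14.18
tcp_pos: [0.5049, -0.385, 0.3096]
tool_rot: [0.678, 0.735, 0.0, -0.001]
force: [0.6, -0.6, -0.3]
finger_gap: 1.002
gripper_force: 0.0
[[-0.081  0.997 -0.001]
 [ 0.997  0.081  0.001]
 [ 0.001 -0.001 -1.   ]] 94.63051313759402
```

```bash
python3 -m inch '[{"dx":-0.6,"dy":-0.3,"dz":4,"wx":0,"wy":0,"wz":0},{"dx":0,"dy":0,"dz":4,"wx":0,"wy":0,"wz":0},{"dx":0,"dy":0,"dz":2,"wx":0,"wy":0,"wz":0},{"dx":0,"dy":0,"dz":0,"wx":0,"wy":0,"wz":0},{"dx":0,"dy":0,"dz":0,"wx":0,"wy":0,"wz":0},{"dx":0,"dy":0,"dz":0,"wx":0,"wy":0,"wz":0}]'
python3 - <<'E'
from h import *
t,d=eyes.snapshot("top"),eyes.snapshot("side")
cv2.imwrite("pics/s1.png",np.hstack([cv2.resize(i[:,:,::-1],(400,400)) for i in (t[190:290,350:450],d[280:400,320:440])]))
E
```

```text
t: 14.92
tcp_pos: [0.503, -0.3925, 0.2114]
tool_rot: [0.679, 0.734, -0.0, 0.001]
force: [0.0, 0.4, -0.3]
finger_gap: 1.0
gripper_force: 0.0
```

View pics/s1.png

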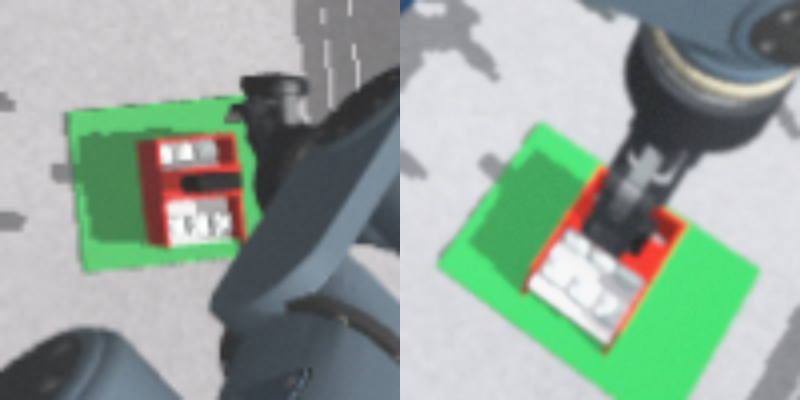

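The gripper is straddling the tab (right crop, 620,225). Descend and grip.

```bash
python3 -m inch '[{"dx":0.1,"dy":-0.1,"dz":2,"wx":0,"wy":0,"wz":0},{"dx":0,"dy":0,"dz":2,"wx":0,"wy":0,"wz":0},{"dx":0,"dy":0,"dz":2,"wx":0,"wy":0,"wz":0},{"dx":0,"dy":0,"dz":1.2,"wx":0,"wy":0,"wz":0},{"dx":0,"dy":0,"dz":0,"wx":0,"wy":0,"wz":0},{"dx":0,"dy":0,"dz":0,"wx":0,"wy":0,"wz":0}]' && python3 -m inch '[{"dx":0,"dy":0,"dz":0,"wx":0,"wy":0,"wz":0},{"dx":0,"dy":0,"dz":0,"wx":0,"wy":0,"wz":0},{"dx":0,"dy":0,"dz":0,"wx":0,"wy":0,"wz":0},{"dx":0,"dy":0,"dz":0,"wx":0,"wy":0,"wz":0},{"dx":0,"dy":0,"dz":0,"wx":0,"wy":0,"wz":0},{"dx":0,"dy":0,"dz":0,"wx":0,"wy":0,"wz":0},{"dx":0,"dy":0,"dz":0,"wx":0,"wy":0,"wz":0}]' 0 70
```

```text
t: 15.78
tcp_pos: [0.5017, -0.3914, 0.1387]
tool_rot: [0.679, 0.734, -0.0, 0.001]
force: [0.8, -0.1, -0.8]
finger_gap: 1.002
gripper_force: 0.0
t: 16.65
tcp_pos: [0.5015, -0.3911, 0.1381]
tool_rot: [0.679, 0.734, 0.0, 0.0]
force: [1.5, 0.2, 2.9]
finger_gap: 0.154
gripper_force: 68.6
```

```bash
python3 -m inch '[{"dx":0,"dy":0,"dz":-1,"wx":0,"wy":0,"wz":0},{"dx":0,"dy":0,"dz":-2.5,"wx":0,"wy":0,"wz":0},{"dx":0,"dy":0,"dz":-3.5,"wx":0,"wy":0,"wz":0},{"dx":0,"dy":0,"dz":-3,"wx":0,"wy":0,"wz":0},{"dx":0,"dy":0,"dz":-1,"wx":0,"wy":0,"wz":2.3},{"dx":0,"dy":0,"dz":0,"wx":0,"wy":0,"wz":2.3},{"dx":2,"dy":0,"dz":0,"wx":0,"wy":0,"wz":0},{"dx":4,"dy":0,"dz":0,"wx":0,"wy":0,"wz":0},{"dx":4,"dy":0,"dz":0,"wx":0,"wy":0,"wz":0},{"dx":4,"dy":0,"dz":0,"wx":0,"wy":0,"wz":0}]' |sed -n 2p&& python3 -m inch '[{"dx":4,"dy":0,"dz":0,"wx":0,"wy":0,"wz":0},{"dx":4,"dy":0,"dz":0,"wx":0,"wy":0,"wz":0},{"dx":3.5,"dy":0,"dz":0,"wx":0,"wy":0,"wz":0},{"dx":2,"dy":0,"dz":0,"wx":0,"wy":0,"wz":0},{"dx":0.4,"dy":0,"dz":0,"wx":0,"wy":0,"wz":0},{"dx":0,"dy":0,"dz":0,"wx":0,"wy":0,"wz":0},{"dx":0,"dy":0,"dz":0,"wx":0,"wy":0,"wz":0}]'
cat >> h.py <<'E'
def goto(mouth,th):
    "tool shift (cm) and turn from now to put the mouth at a point with tilt th, no roll, mouth along -x"
    s=sense();T=R.from_quat(s["tool_rot"]);c,n=np.cos(np.radians(th)),np.sin(np.radians(th))
    p=np.array(mouth)+[.048*c-.108*n,0,.048*n+.108*c]
    G=R.from_matrix(np.array([[0,c,n],[1,0,0],[0,n,-c]]))
    m=s["tcp_pos"]+T.apply([0,-.048,.108])
    print("t",round(s["t"],2),"q",s["q"].round(2),"mouth now",m.round(4),"tcp goal",p.round(4),"shift cm",(T.inv().apply(p-s["tcp_pos"])*100).round(2),"turn deg",np.degrees((T.inv()*G).as_rotvec()).round(1),"gap",round(s["finger_gap"],3),"F",s["force"].round(1))
E
python3 -c "
from h import *
goto([.575,-.114,.07],15)"
```

```text
tcp_pos: [0.5005, -0.248, 0.2473]
t: 18.77
tcp_pos: [0.5023, -0.1132, 0.248]
tool_rot: [0.708, 0.706, -0.0, 0.0]
force: [-0.2, 0.2, -4.5]
finger_gap: 0.151
gripper_force: 68.5
t 18.77 q [-0.44  0.46  1.76 -0.    0.92 -0.43] mouth now [ 0.4544 -0.1131  0.1399] tcp goal [ 0.5934 -0.114   0.1867] shift cm [-0.04  9.11  6.13] turn deg [-15.    0.1  -0.2] gap 0.151 F [-0.2  0.2 -4.5]
```

```bash
python3 -m inch '[{"dx":0,"dy":2,"dz":1,"wx":0,"wy":0,"wz":0},{"dx":0,"dy":3.5,"dz":2.5,"wx":0,"wy":0,"wz":0},{"dx":0,"dy":2.6,"dz":1.6,"wx":0,"wy":0,"wz":0},{"dx":0,"dy":1,"dz":1,"wx":0,"wy":0,"wz":0},{"dx":0,"dy":0,"dz":0,"wx":-4,"wy":0,"wz":0},{"dx":0,"dy":0,"dz":0,"wx":-4,"wy":0,"wz":0},{"dx":0,"dy":0,"dz":0,"wx":-4,"wy":0,"wz":0},{"dx":0,"dy":0,"dz":0,"wx":-3,"wy":0,"wz":0},{"dx":0,"dy":0,"dz":0,"wx":0,"wy":0,"wz":0},{"dx":0,"dy":0,"dz":0,"wx":0,"wy":0,"wz":0}]' |sed -n '2,4p'; python3 - <<'E'
from h import *
goto([.575,-.114,.07],24)
d=eyes.snapshot("side");cv2.imwrite("pics/p0.png",d[180:360,180:420,::-1])
m=cv2.inRange(cv2.cvtColor(d,cv2.COLOR_RGB2HSV),(0,0,150),(180,60,255));print(cv2.countNonZero(m))
E
```

```text
tcp_pos: [0.5928, -0.1126, 0.187]
tool_rot: [0.702, 0.7, 0.092, 0.092]
force: [-0.6, 0.4, -4.1]
t 20.02 q [-0.41  0.6   1.74  0.19  0.57 -0.56] mouth now [ 0.5743 -0.1126  0.0703] tcp goal [ 0.5749 -0.114   0.1882] shift cm [-0.14 -1.7  -0.57] turn deg [-9.1  0.1 -0.1] gap 0.154 F [-0.6  0.4 -4.1]
125103
```

```bash
cat >> h.py <<'E'
def studs(view="side",z=.014):
    d=eyes.snapshot(view);h=cv2.cvtColor(d,cv2.COLOR_RGB2HSV)
    poly=proj(view,[[.39+a,b,.006] for a,b in((-.003,-.168),(.217,-.168),(.217,.16),(-.003,.16))]).astype(np.int32)
    k=np.zeros(d.shape[:2],np.uint8);cv2.fillPoly(k,[poly],255)
    m=cv2.inRange(h,(0,0,110),(180,90,255))&k
    for c in cv2.findContours(m,0,1)[0]:
        if cv2.contourArea(c)>12: print(view,cen(c).round(0),"area",cv2.contourArea(c),"xy",plane(view,cen(c),z)[0,:2].round(3))
    return d
E
python3 -m inch '[{"dx":0,"dy":-0.66,"dz":-0.29,"wx":-3.5,"wy":0,"wz":0},{"dx":0,"dy":-0.66,"dz":-0.29,"wx":-3.5,"wy":0,"wz":0},{"dx":0,"dy":0,"dz":0,"wx":0,"wy":0,"wz":0},{"dx":0,"dy":0,"dz":0,"wx":0,"wy":0,"wz":0},{"dx":0,"dy":0,"dz":0,"wx":0,"wy":0,"wz":0}]' |sed -n '2,4p'; python3 - <<'E'
from h import *
goto([.575,-.114,.07],26)
d=studs();cv2.imwrite("pics/p1.png",cv2.resize(d[170:370,160:430,::-1],(540,400)))
E
```

```text
tcp_pos: [0.5796, -0.1124, 0.189]
tool_rot: [0.695, 0.693, 0.135, 0.136]
force: [0.1, 0.6, -2.9]
t 20.7 q [-0.44  0.58  1.84  0.42  0.4  -0.8 ] mouth now [ 0.5757 -0.1125  0.0709] tcp goal [ 0.5708 -0.114   0.1881] shift cm [-0.16 -0.85 -0.25] turn deg [-3.9  0.1 -0.1] gap 0.151 F [ 0.1  0.6 -2.9]
side [297. 270.] area 140.0 xy [ 0.545 -0.114]
side [267. 271.] area 179.5 xy [ 0.492 -0.063]
side [237. 246.] area 154.5 xy [0.493 0.046]
```

View pics/p1.png

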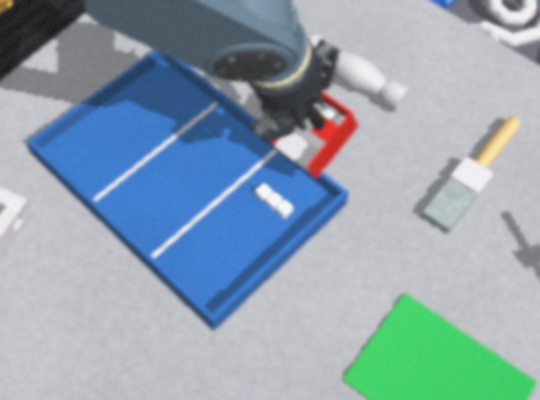

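The picture shows three studs in a row at (272,200), all in the −y third. Next: tilt back, move to the middle third, tilt to about 36°.

```bash
python3 -m inch '[{"dx":0,"dy":0.75,"dz":0.34,"wx":4,"wy":0,"wz":0},{"dx":0,"dy":0.75,"dz":0.34,"wx":4,"wy":0,"wz":0},{"dx":0.5,"dy":0.75,"dz":0.34,"wx":4,"wy":0,"wz":0},{"dx":2,"dy":0,"dz":0,"wx":0,"wy":0,"wz":0},{"dx":3,"dy":0,"dz":0,"wx":0,"wy":0,"wz":0},{"dx":3,"dy":0,"dz":0,"wx":0,"wy":0,"wz":0},{"dx":1.8,"dy":0,"dz":0,"wx":0,"wy":0,"wz":0},{"dx":0.5,"dy":0,"dz":0,"wx":0,"wy":0,"wz":0},{"dx":0,"dy":0,"dz":0,"wx":0,"wy":0,"wz":0},{"dx":0,"dy":0,"dz":0,"wx":0,"wy":0,"wz":0}]' |sed -n '2,4p'; python3 - <<'E'
from h import *
goto([.575,-.006,.07],29)
E
```

```text
tcp_pos: [0.6037, -0.0051, 0.186]
tool_rot: [0.706, 0.703, 0.062, 0.062]
force: [0.0, -0.8, -4.9]
t 22.0 q [-0.21  0.62  1.69  0.06  0.66 -0.24] mouth now [ 0.5753 -0.0051  0.0713] tcp goal [ 0.5646 -0.006   0.1877] shift cm [-0.1  -3.82 -0.85] turn deg [-19.    0.1  -0.2] gap 0.156 F [ 0.  -0.8 -4.9]
```

```bash
python3 -m inch '[{"dx":0,"dy":-0.9,"dz":-0.4,"wx":-4.75,"wy":0,"wz":0},{"dx":0,"dy":-0.9,"dz":-0.4,"wx":-4.75,"wy":0,"wz":0},{"dx":0,"dy":-0.9,"dz":-0.4,"wx":-4.75,"wy":0,"wz":0},{"dx":0,"dy":-0.9,"dz":-0.4,"wx":-4.75,"wy":0,"wz":0},{"dx":0,"dy":-0.66,"dz":-0.29,"wx":-3.5,"wy":0,"wz":0},{"dx":0,"dy":-0.66,"dz":-0.29,"wx":-3.5,"wy":0,"wz":0},{"dx":0,"dy":0,"dz":0,"wx":0,"wy":0,"wz":0},{"dx":0,"dy":0,"dz":0,"wx":0,"wy":0,"wz":0},{"dx":0,"dy":0,"dz":0,"wx":0,"wy":0,"wz":0},{"dx":0,"dy":0,"dz":0,"wx":0,"wy":0,"wz":0}]' |sed -n '2,4p'; python3 - <<'E'
from h import *
goto([.575,-.006,.07],38)
d=studs();studs("top");cv2.imwrite("pics/p2.png",cv2.resize(d[170:370,160:430,::-1],(540,400)))
E
```

```text
tcp_pos: [0.5645, 0.0025, 0.1906]
tool_rot: [0.679, 0.684, 0.199, 0.178]
force: [-0.2, 0.4, -4.2]
t 23.25 q [-0.26  0.56  1.99  1.17  0.18 -1.39] mouth now [0.5788 0.0057 0.0734] tcp goal [ 0.5463 -0.006   0.1847] shift cm [-0.83 -1.87 -0.45] turn deg [-7.1 -1.7 -0.1] gap 0.156 F [-0.2  0.4 -4.2]
side [297. 270.] area 140.0 xy [ 0.545 -0.114]
side [267. 271.] area 177.5 xy [ 0.491 -0.063]
side [236. 246.] area 151.5 xy [0.493 0.046]
top [276. 228.] area 96.5 xy [ 0.53  -0.011]
top [308. 223.] area 68.5 xy [ 0.545 -0.113]
top [264. 209.] area 16.0 xy [0.591 0.026]
top [288. 253.] area 272.0 xy [ 0.451 -0.047]
top [257. 224.] area 25.5 xy [0.545 0.048]
```

Tilt stalled at about 31° because the wrist is nearing its singularity (q5 → 0). I fit the arm geometry from the logged poses to find a pour pose that avoids it.

```bash
cat > kin.py <<'E'
from h import *
from scipy.optimize import least_squares
E=lambda ax,a:R.from_euler(ax,a)
def fk(q,p):
    d,a,H,L1,L2,Lt,e=p
    r=E('z',q[0]);o=np.array([0,0,H])+r.apply([a,d,0]);r=r*E('y',q[1]);o=o+r.apply([0,0,L1])
    r=r*E('y',q[2]);o=o+r.apply([e,0,L2]);r=r*E('z',q[3])*E('y',q[4]);o=o+r.apply([0,0,Lt]);return o,r*E('z',q[5])
D=[([.996,.527,1.433,0,1.181,-.178],[.242,.576,.304]),([-.44,.46,1.76,0,.92,-.43],[.5023,-.1132,.248]),([-.41,.6,1.74,.19,.57,-.56],[.5928,-.1126,.187]),([-.44,.58,1.84,.42,.4,-.8],[.5796,-.1124,.189]),([-.21,.62,1.69,.06,.66,-.24],[.6037,-.0051,.186]),([-.26,.56,1.99,1.17,.18,-1.39],[.5645,.0025,.1906])]
s=sense();D.append((s["q"],s["tcp_pos"]))
f=least_squares(lambda p:np.concatenate([fk(q,p)[0]-x for q,x in D]+[.003*(p-[.11,0,.2,.4,.4,.2,0])]),[.11,0,.2,.4,.4,.2,0])
P=f.x
off=R.identity()
off=R.from_matrix(fk(s["q"],P)[1].as_matrix().T@R.from_quat(s["tool_rot"]).as_matrix())
lo=np.array([-3,-.7,.25,-1.4,.02,-2.8]);hi=np.array([3,2.1,2.4,4.5,2.6,2.8])
def ik(mouth,th,yaw,q0):
    c,n=np.cos(np.radians(th)),np.sin(np.radians(th));Z=E('z',np.radians(yaw))
    p=np.array(mouth)+Z.apply([.048*c-.108*n,0,.048*n+.108*c])
    G=Z*R.from_matrix(np.array([[0,c,n],[1,0,0],[0,n,-c]]))
    def e(q): o,r=fk(q,P);return np.concatenate([(o-p)*10,((r*off).inv()*G).as_rotvec()])
    g=least_squares(e,np.clip(q0,lo+.01,hi-.01),bounds=(lo,hi));return g.x,np.abs(g.fun).max()
E
python3 - <<'E'
from kin import *
np.set_printoptions(precision=2,suppress=True)
print(P.round(3),np.abs(f.fun).max(),off.as_euler('xyz',degrees=True), D[-1][0])
q0=D[4][0]
for y in(0.0,.1):
  for x,z in((.575,.07),(.59,.1),(.59,.13),(.59,.16),(.59,.2)):
    for yaw in(0,-30,30,-60):
      r=[]
      q=q0
      for th in(10,20,30,40,50,58):
        q,er=ik([x,y,z],th,yaw,q); r.append((th,round(q[3],1),round(q[4],2),round(q[5],1),'x' if er>.02 else ''))
      print(y,x,z,yaw,r[2:])
E
```

```text
[ 0.11 -0.    0.27  0.59  0.39  0.22  0.11] 0.002440780624154204 [-0.  0. 90.] [-0.26  0.56  1.99  1.17  0.18 -1.39]
0.0 0.575 0.07 0 [(30, np.float64(1.0), np.float64(0.15), np.float64(-1.2), ''), (40, np.float64(2.5), np.float64(0.32), np.float64(-2.8), ''), (50, np.float64(2.5), np.float64(0.58), np.float64(-2.8), 'x'), (58, np.float64(2.5), np.float64(0.76), np.float64(-2.8), 'x')]
0.0 0.575 0.07 -30 [(30, np.float64(-1.0), np.float64(0.25), np.float64(1.3), ''), (40, np.float64(-1.4), np.float64(0.29), np.float64(1.8), 'x'), (50, np.float64(-1.4), np.float64(0.4), np.float64(1.9), 'x'), (58, np.float64(-1.4), np.float64(0.53), np.float64(2.0), 'x')]
0.0 0.575 0.07 30 [(30, np.float64(1.0), np.float64(0.48), np.float64(-1.8), ''), (40, np.float64(1.5), np.float64(0.57), np.float64(-2.3), ''), (50, np.float64(1.8), np.float64(0.77), np.float64(-2.7), ''), (58, np.float64(1.8), np.float64(0.91), np.float64(-2.8), 'x')]
0.0 0.575 0.07 -60 [(30, np.float64(-0.9), np.float64(0.61), np.float64(1.7), ''), (40, np.float64(-1.2), np.float64(0.68), np.float64(2.1), ''), (50, np.float64(-1.
[... 9153 characters left out ...]
oat64(0.53), np.float64(1.4), ''), (50, np.float64(-1.4), np.float64(0.57), np.float64(1.9), ''), (58, np.float64(-1.4), np.float64(0.67), np.float64(2.0), 'x')]
0.1 0.59 0.2 30 [(30, np.float64(0.6), np.float64(0.64), np.float64(-1.1), ''), (40, np.float64(1.0), np.float64(0.55), np.float64(-1.6), ''), (50, np.float64(1.5), np.float64(0.61), np.float64(-2.1), ''), (58, np.float64(1.8), np.float64(0.76), np.float64(-2.5), '')]
0.1 0.59 0.2 -60 [(30, np.float64(-0.6), np.float64(0.98), np.float64(1.5), ''), (40, np.float64(-0.8), np.float64(0.99), np.float64(1.8), ''), (50, np.float64(-1.0), np.float64(1.06), np.float64(2.0), ''), (58, np.float64(-1.2), np.float64(1.14), np.float64(2.2), '')]
```

```bash
python3 - <<'E'
from h import *
t=eyes.snapshot("top");d=cv2.imread("pics/p2.png")
cv2.imwrite("pics/p3.png",np.hstack([cv2.resize(t[195:285,215:335,::-1],(400,300),interpolation=cv2.INTER_CUBIC),cv2.resize(d,(400,300))]))
E
```

```text
(no output)
```

View pics/p3.png

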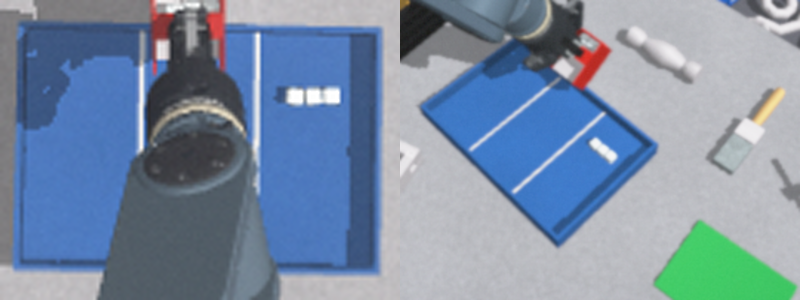

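```bash
cat >> h.py <<'E'
def go(mouth,th,yaw=0):
    s=sense();T=R.from_quat(s["tool_rot"]);c,n=np.cos(np.radians(th)),np.sin(np.radians(th));Z=R.from_euler('z',np.radians(yaw))
    p=np.array(mouth)+Z.apply([.048*c-.108*n,0,.048*n+.108*c]);G=Z*R.from_matrix(np.array([[0,c,n],[1,0,0],[0,n,-c]]))
    print("t",round(s["t"],2),"q",s["q"].round(2),"mouth now",(s["tcp_pos"]+T.apply([0,-.048,.108])).round(4),"tilt",round(np.degrees(np.arccos(-T.as_matrix()[2,2])),1),"shift cm",(T.inv().apply(p-s["tcp_pos"])*100).round(2),"turn",np.degrees((T.inv()*G).as_rotvec()).round(1),"gap",round(s["finger_gap"],3))
E
python3 -m inch '[{"dx":0,"dy":0.75,"dz":0.34,"wx":4,"wy":0,"wz":0},{"dx":0,"dy":0.94,"dz":0.42,"wx":5,"wy":0,"wz":0},{"dx":0,"dy":0.94,"dz":0.42,"wx":5,"wy":0,"wz":0},{"dx":0,"dy":0.94,"dz":0.42,"wx":5,"wy":0,"wz":0},{"dx":0,"dy":0.94,"dz":0.42,"wx":5,"wy":0,"wz":0},{"dx":0,"dy":0.75,"dz":0.34,"wx":4,"wy":0,"wz":0},{"dx":0,"dy":0,"dz":0,"wx":0,"wy":0,"wz":0},{"dx":0,"dy":0,"dz":0,"wx":0,"wy":0,"wz":0},{"dx":0,"dy":0,"dz":0,"wx":0,"wy":0,"wz":0}]' >/dev/null; python3 -c "
from h import *
go([.575,-.006,.07],0)
go([.565,.010,.07],0,30)
T=R.from_quat(sense()['tool_rot']).as_matrix();print(T.round(3))"
```

```text
t 24.52 q [-0.19  0.63  1.64  0.11  0.76 -0.29] mouth now [0.5803 0.0137 0.0752] tilt 8.0 shift cm [-1.61  0.74  1.08] turn [ 7.5 -2.8  1.5] gap 0.153
t 24.52 q [-0.19  0.63  1.64  0.11  0.76 -0.29] mouth now [0.5803 0.0137 0.0752] tilt 8.0 shift cm [ 2.43 -0.8   1.07] turn [  8.1  -0.7 -28.5] gap 0.153
[[-0.029  0.991  0.13 ]
 [ 0.999  0.022  0.05 ]
 [ 0.047  0.131 -0.99 ]]
```

```bash
python3 -m inch '[{"dx":0,"dy":0.5,"dz":0,"wx":4,"wy":-1.5,"wz":0.8},{"dx":0,"dy":0,"dz":0,"wx":3.5,"wy":-1.3,"wz":0.7},{"dx":0,"dy":0,"dz":0,"wx":0,"wy":0,"wz":-7.5},{"dx":0,"dy":0,"dz":0,"wx":0,"wy":0,"wz":-7.5},{"dx":0,"dy":0,"dz":0,"wx":0,"wy":0,"wz":-7.5},{"dx":0,"dy":0,"dz":0,"wx":0,"wy":0,"wz":-7.5},{"dx":0,"dy":0,"dz":0,"wx":0,"wy":0,"wz":0},{"dx":0,"dy":0,"dz":0,"wx":0,"wy":0,"wz":0}]' >/dev/null; python3 -c "
from h import *
go([.565,.010,.07],0,30)
go([.565,.010,.07],10,30)
studs();studs('top')"
```

```text
t 25.52 q [-0.16  0.66  1.54 -0.    0.93 -0.69] mouth now [ 0.5782 -0.0146  0.0814] tilt 0.1 shift cm [2.79 0.09 1.14] turn [ 0.1  0.1 -0.1] gap 0.158
t 25.52 q [-0.16  0.66  1.54 -0.    0.93 -0.69] mouth now [ 0.5782 -0.0146  0.0814] tilt 0.1 shift cm [ 2.79 -1.86  0.47] turn [-9.9  0.1 -0.1] gap 0.158
side [297. 270.] area 140.0 xy [ 0.545 -0.114]
side [267. 271.] area 176.5 xy [ 0.492 -0.063]
side [237. 246.] area 151.0 xy [0.494 0.047]
top [308. 223.] area 67.5 xy [ 0.545 -0.114]
top [269. 211.] area 49.0 xy [0.584 0.008]
top [280. 209.] area 29.5 xy [ 0.59  -0.026]
top [272. 250.] area 1403.0 xy [0.464 0.003]
top [252. 221.] area 578.0 xy [0.554 0.063]
```

```bash
python3 -m inch '[{"dx":1.4,"dy":0,"dz":0.5,"wx":0,"wy":0,"wz":0},{"dx":1.4,"dy":0.1,"dz":0.6,"wx":0,"wy":0,"wz":0},{"dx":0,"dy":-0.94,"dz":-0.42,"wx":-5,"wy":0,"wz":0},{"dx":0,"dy":-0.94,"dz":-0.42,"wx":-5,"wy":0,"wz":0},{"dx":0,"dy":-0.94,"dz":-0.42,"wx":-5,"wy":0,"wz":0},{"dx":0,"dy":-0.94,"dz":-0.42,"wx":-5,"wy":0,"wz":0},{"dx":0,"dy":-0.94,"dz":-0.42,"wx":-5,"wy":0,"wz":0},{"dx":0,"dy":-0.94,"dz":-0.42,"wx":-5,"wy":0,"wz":0},{"dx":0,"dy":0,"dz":0,"wx":0,"wy":0,"wz":0},{"dx":0,"dy":0,"dz":0,"wx":0,"wy":0,"wz":0}]' >/dev/null; python3 -c "
from h import *
go([.565,.010,.07],37,30)
studs();studs('top')"
```

```text
t 26.88 q [-0.35  0.57  1.96  0.98  0.47 -1.73] mouth now [0.5659 0.0113 0.0728] tilt 29.4 shift cm [-0.06 -1.73 -0.36] turn [-7.6 -0.1  0.1] gap 0.151
side [297. 270.] area 139.0 xy [ 0.545 -0.114]
side [266. 272.] area 176.5 xy [ 0.491 -0.063]
side [240. 243.] area 169.0 xy [0.504 0.047]
side [256. 217.] area 15.0 xy [0.594 0.077]
top [307. 258.] area 374.5 xy [ 0.436 -0.109]
top [308. 223.] area 68.5 xy [ 0.544 -0.114]
top [258. 235.] area 69.5 xy [0.51  0.046]
top [284. 223.] area 63.5 xy [ 0.546 -0.036]
top [265. 208.] area 31.0 xy [0.595 0.022]
top [254. 206.] area 18.0 xy [0.604 0.055]
```

```bash
python3 -m inch '[{"dx":0,"dy":-0.75,"dz":-0.3,"wx":-3.5,"wy":0,"wz":0},{"dx":0,"dy":-0.75,"dz":-0.3,"wx":-3.5,"wy":0,"wz":0},{"dx":0,"dy":0,"dz":0,"wx":0,"wy":0,"wz":0},{"dx":0,"dy":0,"dz":0,"wx":0,"wy":0,"wz":0},{"dx":0,"dy":0,"dz":0,"wx":0,"wy":0,"wz":0},{"dx":0,"dy":0,"dz":0,"wx":0,"wy":0,"wz":0}]' >/dev/null; python3 -c "
from h import *
go([.565,.010,.07],39,30)
d=studs()
cv2.imwrite('pics/p4.png',cv2.resize(d[170:370,160:430,::-1],(540,400)))"
```

```text
t 27.73 q [-0.42  0.58  2.04  1.38  0.51 -2.19] mouth now [0.5648 0.0103 0.0728] tilt 36.5 shift cm [-0.03 -0.64  0.02] turn [-2.5 -0.   0.1] gap 0.156
side [297. 270.] area 140.0 xy [ 0.545 -0.114]
side [262. 257.] area 90.5 xy [ 0.514 -0.024]
side [268. 268.] area 222.0 xy [ 0.501 -0.06 ]
side [233. 248.] area 135.5 xy [0.482 0.048]
side [265. 223.] area 22.0 xy [0.596 0.044]
side [232. 215.] area 513.0 xy [0.554 0.129]
```

View pics/p4.png

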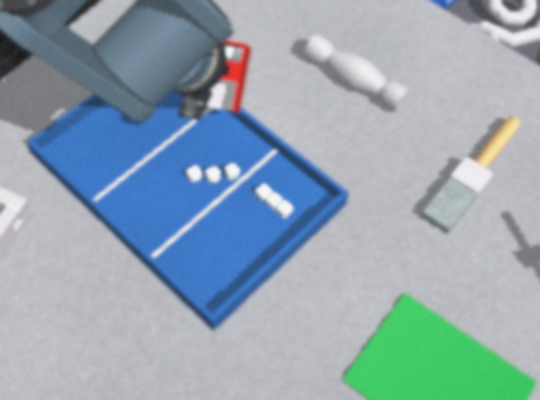

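Three studs lie in the middle third (194–233,173), three in the −y third. Now untilt and check the pose for the last third.

```bash
python3 -m inch '[{"dx":0,"dy":0.87,"dz":0.38,"wx":4.6,"wy":0,"wz":0},{"dx":0,"dy":0.87,"dz":0.38,"wx":4.6,"wy":0,"wz":0},{"dx":0,"dy":0.87,"dz":0.38,"wx":4.6,"wy":0,"wz":0},{"dx":0,"dy":0.87,"dz":0.38,"wx":4.6,"wy":0,"wz":0},{"dx":0,"dy":0.87,"dz":0.38,"wx":4.6,"wy":0,"wz":0},{"dx":0,"dy":0.87,"dz":0.38,"wx":4.6,"wy":0,"wz":0},{"dx":0,"dy":0.87,"dz":0.38,"wx":4.6,"wy":0,"wz":0},{"dx":0,"dy":0.8,"dz":0.2,"wx":4.2,"wy":0,"wz":0},{"dx":0,"dy":0,"dz":-2,"wx":0,"wy":0,"wz":0},{"dx":0,"dy":0,"dz":0,"wx":0,"wy":0,"wz":0}]' >/dev/null; python3 - <<'E'
from kin import *
np.set_printoptions(precision=2,suppress=True)
c=np.array([[194,173],[213,174],[233,171],[262,191],[274,200],[286,209]])/2+[160,170];print(plane("side",c,.015).round(3)[:,:2])
studs()
go([.53,.08,.08],0,-60)
for x,y,yaw in((.53,.08,-60),(.53,.08,-75),(.5,.08,-60)):
  q=[-.2,.6,1.7,0,.8,.6]
  for th in(0,15,30,45,52,60):
    q,er=ik([x,y,.08],th,yaw,q);print(x,yaw,th,q,round(er,3))
E
```

```text
[[ 0.51 -0.01]
 [ 0.52 -0.03]
 [ 0.54 -0.05]
 [ 0.54 -0.1 ]
 [ 0.55 -0.12]
 [ 0.55 -0.14]]
side [297. 270.] area 140.0 xy [ 0.55 -0.11]
side [262. 257.] area 90.5 xy [ 0.51 -0.02]
side [268. 268.] area 223.0 xy [ 0.5  -0.06]
side [237. 246.] area 151.5 xy [0.49 0.05]
side [256. 215.] area 13.5 xy [0.6  0.08]
t 29.07 q [-0.13  0.62  1.57  0.01  0.94 -0.66] mouth now [0.56 0.01 0.1 ] tilt 0.6 shift cm [ 2.91 -4.19  1.75] turn [ 0.4 -0.6 90.1] gap 0.153
0.53 -60 0 [-0.13  0.6   1.71  0.    0.83  0.92] 0.0
0.53 -60 15 [ 0.01  0.56  1.79 -0.36  0.69  1.32] 0.0
0.53 -60 30 [ 0.16  0.59  1.85 -0.83  0.68  1.86] 0.0
0.53 -60 45 [ 0.31  0.66  1.89 -1.2   0.84  2.31] 0.0
0.53 -60 52 [ 0.37  0.71  1.89 -1.31  0.94  2.47] 0.0
0.53 -60 60 [ 0.43  0.78  1.89 -1.39  1.07  2.6 ] 0.0
0.53 -75 0 [-0.14  0.59  1.74  0.    0.81  1.17] 0.0
0.53 -75 15 [ 0.01  0.57  1.77 -0.37  0.77  1.58] 0.0
0.53 -75 30 [ 0.17  0.61  1.77 -0.72  0.85  2.  ] 0.0
0.53 -75 45 [ 0.32  0.7   1.75 -0.97  1.02  2.3 ] 0.0
0.53 -75 52 [ 0.37  0.75  1.74 -1.06  1.12  2.41] 0.0
0.53 -75 60 [ 0.43  0.82  1.72 -1.13  1.24  2.51] 0.0
0.5 -60 0 [-0.14  0.57  1.79  0.    0.79  0.91] 0.0
0.5 -60 15 [ 0.01  0.54  1.86 -0.38  0.65  1.35] 0.0
0.5 -60 30 [ 0.17  0.56  1.92 -0.87  0.66  1.92] 0.0
0.5 -60 45 [ 0.33  0.65  1.95 -1.23  0.83  2.38] 0.0
0.5 -60 52 [ 0.39  0.7   1.95 -1.32  0.94  2.53] 0.0
0.5 -60 60 [ 0.46  0.78  1.95 -1.4   1.07  2.66] 0.0
```

```bash
python3 -m inch '[{"dx":0,"dy":0,"dz":0,"wx":0,"wy":0,"wz":9.5},{"dx":0,"dy":0,"dz":0,"wx":0,"wy":0,"wz":9.5},{"dx":0,"dy":0,"dz":0,"wx":0,"wy":0,"wz":9.5},{"dx":0,"dy":0,"dz":0,"wx":0,"wy":0,"wz":9.5},{"dx":0,"dy":0,"dz":0,"wx":0,"wy":0,"wz":9.5},{"dx":0,"dy":0,"dz":0,"wx":0,"wy":0,"wz":9.5},{"dx":0,"dy":0,"dz":0,"wx":0,"wy":0,"wz":9.5},{"dx":0,"dy":0,"dz":0,"wx":0,"wy":0,"wz":9.5},{"dx":0,"dy":0,"dz":0,"wx":0,"wy":0,"wz":9.5},{"dx":0,"dy":0,"dz":0,"wx":0,"wy":0,"wz":9.5}]' >/dev/null;python3 -m inch '[{"dx":0,"dy":0,"dz":0,"wx":0,"wy":0,"wz":9.5},{"dx":0,"dy":0,"dz":0,"wx":0,"wy":0,"wz":0},{"dx":0,"dy":0,"dz":0,"wx":0,"wy":0,"wz":0}]' >/dev/null; python3 -c "
from h import *
go([.53,.085,.08],0,-75)"
```

```text
t 30.7 q [-0.13  0.62  1.58  0.01  0.94  1.16] mouth now [0.592  0.0808 0.0974] tilt 0.6 shift cm [-5.84 -2.13  1.68] turn [-0.3 -0.5  0.7] gap 0.155
```

```bash
python3 -m inch '[{"dx":-2,"dy":-0.7,"dz":0.5,"wx":0,"wy":0,"wz":0},{"dx":-2.5,"dy":-0.9,"dz":0.7,"wx":0,"wy":0,"wz":0.5},{"dx":-1.3,"dy":-0.5,"dz":0.5,"wx":0,"wy":0,"wz":0},{"dx":0,"dy":-0.94,"dz":-0.42,"wx":-5,"wy":0,"wz":0},{"dx":0,"dy":-0.94,"dz":-0.42,"wx":-5,"wy":0,"wz":0},{"dx":0,"dy":-0.94,"dz":-0.42,"wx":-5,"wy":0,"wz":0},{"dx":0,"dy":-0.94,"dz":-0.42,"wx":-5,"wy":0,"wz":0},{"dx":0,"dy":-0.94,"dz":-0.42,"wx":-5,"wy":0,"wz":0},{"dx":0,"dy":-0.94,"dz":-0.42,"wx":-5,"wy":0,"wz":0},{"dx":0,"dy":0,"dz":0,"wx":0,"wy":0,"wz":0}]' >/dev/null; python3 -c "
from h import *
go([.53,.085,.08],50,-75)"
```

```text
t 31.95 q [ 0.18  0.61  1.77 -0.71  0.85  1.99] mouth now [0.5311 0.087  0.0824] tilt 29.6 shift cm [-0.04 -4.04 -0.7 ] turn [-20.4  -0.6  -0.1] gap 0.151
```

```bash
python3 -m inch '[{"dx":0,"dy":-0.94,"dz":-0.4,"wx":-5,"wy":0,"wz":0},{"dx":0,"dy":-0.94,"dz":-0.4,"wx":-5,"wy":0,"wz":0},{"dx":0,"dy":-0.94,"dz":-0.4,"wx":-5,"wy":0,"wz":0},{"dx":0,"dy":-0.94,"dz":-0.4,"wx":-5,"wy":0,"wz":0},{"dx":0,"dy":-0.56,"dz":-0.25,"wx":-3,"wy":0,"wz":0},{"dx":0,"dy":0,"dz":0,"wx":0,"wy":0,"wz":0},{"dx":0,"dy":0,"dz":0,"wx":0,"wy":0,"wz":0},{"dx":0,"dy":0,"dz":0,"wx":0,"wy":0,"wz":0},{"dx":0,"dy":0,"dz":0,"wx":0,"wy":0,"wz":0}]' >/dev/null; python3 -c "
from h import *
go([.53,.085,.08],57,-75)
d=studs();t=studs('top')
cv2.imwrite('pics/p5.png',np.hstack([cv2.resize(t[195:285,215:335,::-1],(400,300),interpolation=cv2.INTER_CUBIC),cv2.resize(d[170:370,160:430,::-1],(400,300))]))"
```

```text
t 33.08 q [ 0.39  0.75  1.73 -1.06  1.13  2.42] mouth now [0.532  0.0849 0.0849] tilt 52.7 shift cm [-0.09 -1.26 -0.09] turn [-4.3 -0.4 -0.5] gap 0.156
side [297. 270.] area 140.0 xy [ 0.545 -0.114]
side [261. 257.] area 92.5 xy [ 0.514 -0.023]
side [268. 268.] area 222.0 xy [ 0.501 -0.06 ]
side [237. 246.] area 151.5 xy [0.494 0.046]
side [220. 225.] area 92.5 xy [0.51  0.126]
top [235. 240.] area 20.5 xy [0.497 0.119]
top [280. 234.] area 41.5 xy [ 0.512 -0.024]
top [242. 229.] area 22.0 xy [0.531 0.095]
top [308. 223.] area 67.5 xy [ 0.545 -0.114]
top [252. 235.] area 93.0 xy [0.51  0.064]
top [290. 235.] area 93.5 xy [ 0.507 -0.057]
```

```bash
python3 -m inch '[{"dx":0,"dy":-0.6,"dz":-0.25,"wx":-3,"wy":0,"wz":0},{"dx":0,"dy":-0.3,"dz":-0.1,"wx":-1.5,"wy":0,"wz":0},{"dx":0,"dy":0.4,"dz":0.4,"wx":0,"wy":0,"wz":0},{"dx":0,"dy":-0.4,"dz":-0.4,"wx":0,"wy":0,"wz":0},{"dx":0,"dy":0.4,"dz":0.4,"wx":0,"wy":0,"wz":0},{"dx":0,"dy":-0.4,"dz":-0.4,"wx":0,"wy":0,"wz":0},{"dx":0,"dy":0,"dz":0,"wx":0,"wy":0,"wz":0},{"dx":0,"dy":0,"dz":0,"wx":0,"wy":0,"wz":0},{"dx":0,"dy":0,"dz":0,"wx":0,"wy":0,"wz":0}]' >/dev/null; python3 -c "
from h import *
go([.53,.085,.08],57,-75)
d=studs();t=studs('top')
cv2.imwrite('pics/p6.png',np.hstack([cv2.resize(t[195:285,215:335,::-1],(400,300),interpolation=cv2.INTER_CUBIC),cv2.resize(d[170:320,160:360,::-1],(400,300),interpolation=cv2.INTER_CUBIC)]))"
```

```text
t 34.3 q [ 0.42  0.79  1.72 -1.1   1.2   2.48] mouth now [0.5317 0.0854 0.0841] tilt 57.2 shift cm [-0.08 -0.3   0.24] turn [ 0.2 -0.4 -0.4] gap 0.157
side [297. 270.] area 139.0 xy [ 0.545 -0.114]
side [262. 257.] area 91.5 xy [ 0.514 -0.023]
side [268. 268.] area 223.0 xy [ 0.502 -0.06 ]
side [236. 246.] area 151.5 xy [0.493 0.046]
side [220. 225.] area 91.0 xy [0.51  0.126]
top [256. 252.] area 30.5 xy [0.456 0.051]
top [235. 240.] area 19.0 xy [0.497 0.118]
top [280. 234.] area 41.5 xy [ 0.512 -0.024]
top [239. 229.] area 29.0 xy [0.529 0.104]
top [308. 223.] area 68.5 xy [ 0.545 -0.113]
top [248. 228.] area 54.5 xy [0.534 0.078]
top [290. 235.] area 93.5 xy [ 0.507 -0.057]
```

View pics/p6.png

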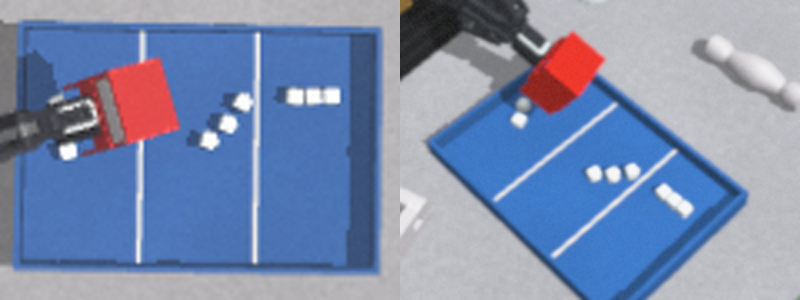

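Two studs are visible in the +y third (67,152 and 62,98), with the third probably hidden by the gripper. Untilt, then check for all nine.

```bash
python3 -m inch '[{"dx":0,"dy":0.94,"dz":0.3,"wx":5,"wy":0,"wz":0},{"dx":0,"dy":0.94,"dz":0.3,"wx":5,"wy":0,"wz":0},{"dx":0,"dy":0.94,"dz":0.3,"wx":5,"wy":0,"wz":0},{"dx":0,"dy":0.94,"dz":0.3,"wx":5,"wy":0,"wz":0},{"dx":0,"dy":0.94,"dz":0.3,"wx":5,"wy":0,"wz":0},{"dx":0,"dy":0.94,"dz":0.3,"wx":5,"wy":0,"wz":0},{"dx":0,"dy":0.94,"dz":0.3,"wx":5,"wy":0,"wz":0},{"dx":0,"dy":0.94,"dz":0.3,"wx":5,"wy":0,"wz":0},{"dx":0,"dy":0.94,"dz":0.3,"wx":5,"wy":0,"wz":0},{"dx":0,"dy":0.94,"dz":0.3,"wx":5,"wy":0,"wz":0}]'>/dev/null; python3 -m inch '[{"dx":0,"dy":0.7,"dz":0,"wx":4,"wy":0,"wz":0},{"dx":0,"dy":0.5,"dz":-2,"wx":3,"wy":0,"wz":0},{"dx":0,"dy":0,"dz":-3.5,"wx":0,"wy":0,"wz":0},{"dx":0,"dy":0,"dz":-3.5,"wx":0,"wy":0,"wz":0},{"dx":0,"dy":0,"dz":-2,"wx":0,"wy":0,"wz":0},{"dx":0,"dy":0,"dz":0,"wx":0,"wy":0,"wz":0},{"dx":0,"dy":0,"dz":0,"wx":0,"wy":0,"wz":0}]' ; python3 -c "
from h import *
go([.45,-.39,.138],0,4.6)
d=studs();t=studs('top')
T=R.from_quat(sense()['tool_rot']).as_matrix();print(T.round(3))"
```

```text
t: 36.52
tcp_pos: [0.5381, 0.049, 0.3209]
tool_rot: [0.991, 0.132, 0.003, 0.001]
force: [0.5, 0.2, -3.2]
finger_gap: 0.155
gripper_force: 70.0
t 36.52 q [-0.12  0.39  1.63 -0.    1.11  1.19] mouth now [0.5263 0.0952 0.2128] tilt 0.4 shift cm [-15.28  40.94   7.51] turn [  0.4  -0.2 -79.5] gap 0.155
side [297. 270.] area 140.0 xy [ 0.545 -0.114]
side [262. 257.] area 90.5 xy [ 0.514 -0.024]
side [268. 268.] area 222.0 xy [ 0.501 -0.06 ]
side [237. 246.] area 151.5 xy [0.494 0.046]
side [223. 223.] area 127.0 xy [0.519 0.126]
top [256. 256.] area 22.5 xy [0.444 0.051]
top [308. 223.] area 68.5 xy [ 0.544 -0.114]
top [222. 213.] area 52.0 xy [0.581 0.156]
top [290. 235.] area 93.5 xy [ 0.507 -0.057]
top [255. 226.] area 1918.5 xy [0.539 0.053]
[[ 0.965  0.261  0.006]
 [ 0.261 -0.965 -0.001]
 [ 0.006  0.003 -1.   ]]
```

All nine studs are in the tray (the last blob now has the area of three). Return the shaker.

```bash
python3 -m inch '[{"dx":0,"dy":0,"dz":0,"wx":0,"wy":0,"wz":-8.8},{"dx":0,"dy":0,"dz":0,"wx":0,"wy":0,"wz":-8.8},{"dx":0,"dy":0,"dz":0,"wx":0,"wy":0,"wz":-8.8},{"dx":0,"dy":0,"dz":0,"wx":0,"wy":0,"wz":-8.8},{"dx":0,"dy":0,"dz":0,"wx":0,"wy":0,"wz":-8.8},{"dx":0,"dy":0,"dz":0,"wx":0,"wy":0,"wz":-8.8},{"dx":0,"dy":0,"dz":0,"wx":0,"wy":0,"wz":-8.8},{"dx":0,"dy":0,"dz":0,"wx":0,"wy":0,"wz":-8.8},{"dx":0,"dy":0,"dz":0,"wx":0.4,"wy":-0.2,"wz":-9},{"dx":0,"dy":0,"dz":0,"wx":0,"wy":0,"wz":0}]'>/dev/null; python3 -m inch '[{"dx":-2.5,"dy":0,"dz":0,"wx":0,"wy":0,"wz":0},{"dx":-5,"dy":0,"dz":0,"wx":0,"wy":0,"wz":0},{"dx":-5,"dy":0,"dz":0,"wx":0,"wy":0,"wz":0},{"dx":-5,"dy":0,"dz":0,"wx":0,"wy":0,"wz":0},{"dx":-5,"dy":0,"dz":0,"wx":0,"wy":0,"wz":0},{"dx":-5,"dy":0,"dz":0,"wx":0,"wy":0,"wz":0},{"dx":-5,"dy":0,"dz":0,"wx":0,"wy":0,"wz":0},{"dx":-5,"dy":0,"dz":0,"wx":0,"wy":0,"wz":0},{"dx":-4,"dy":0,"dz":0,"wx":0,"wy":0,"wz":0},{"dx":-2,"dy":0,"dz":0,"wx":0,"wy":0,"wz":0}]'>/dev/null; python3 -m inch '[{"dx":0,"dy":-2,"dz":0,"wx":0,"wy":0,"wz":0},{"dx":0,"dy":-2,"dz":0,"wx":0,"wy":0,"wz":0},{"dx":0,"dy":-2,"dz":0,"wx":0,"wy":0,"wz":0},{"dx":0,"dy":0,"dz":0,"wx":0,"wy":0,"wz":0},{"dx":0,"dy":0,"dz":0,"wx":0,"wy":0,"wz":0}]'; python3 -c "
from h import *
Z=R.from_euler('z',4.6,degrees=True)
go(np.array([.5015,-.391,.030])+Z.apply([-.048,0,0]),0,4.6)"
```

```text
t: 39.75
tcp_pos: [0.5143, -0.3888, 0.3239]
tool_rot: [0.679, 0.734, -0.0, 0.003]
force: [0.5, 0.0, -3.5]
finger_gap: 0.151
gripper_force: 69.8
t 39.75 q [-0.82  0.53  1.36  0.    1.24 -0.9 ] mouth now [ 0.4668 -0.393   0.2157] tilt 0.3 shift cm [-0.03 -1.36 18.58] turn [ 0.2  0.3 -0.1] gap 0.151
```

```bash
python3 -m inch '[{"dx":0,"dy":-1.3,"dz":3,"wx":0,"wy":0,"wz":0},{"dx":0,"dy":0,"dz":4,"wx":0,"wy":0,"wz":0},{"dx":0,"dy":0,"dz":4,"wx":0,"wy":0,"wz":0},{"dx":0,"dy":0,"dz":3.5,"wx":0,"wy":0,"wz":0},{"dx":0,"dy":0,"dz":2,"wx":0,"wy":0,"wz":0},{"dx":0,"dy":0,"dz":1,"wx":0,"wy":0,"wz":0},{"dx":0,"dy":0,"dz":0,"wx":0,"wy":0,"wz":0},{"dx":0,"dy":0,"dz":0,"wx":0,"wy":0,"wz":0}]'>/dev/null; python3 -c "
from h import *
Z=R.from_euler('z',4.6,degrees=True)
go(np.array([.5015,-.391,.030])+Z.apply([-.048,0,0]),0,4.6);print(sense()['force'])"
```

```text
t 40.75 q [-0.84  0.74  1.52 -0.    0.88 -0.92] mouth now [ 0.4547 -0.3961  0.0417] tilt 0.5 shift cm [ 0.08 -0.05  1.19] turn [ 0.3  0.4 -0.1] gap 0.152
[-0.13491572 -1.06066626 -3.0002187 ]
```

```bash
python3 -m inch '[{"dx":0.1,"dy":0,"dz":0.6,"wx":0.3,"wy":0.3,"wz":0},{"dx":0,"dy":0,"dz":0.3,"wx":0,"wy":0,"wz":0},{"dx":0,"dy":0,"dz":0,"wx":0,"wy":0,"wz":0},{"dx":0,"dy":0,"dz":0,"wx":0,"wy":0,"wz":0}]'|sed -n '2,4p'; python3 -m inch '[{"dx":0,"dy":0,"dz":0.2,"wx":0,"wy":0,"wz":0},{"dx":0,"dy":0,"dz":0,"wx":0,"wy":0,"wz":0},{"dx":0,"dy":0,"dz":0,"wx":0,"wy":0,"wz":0}]'|sed -n '2,4p'
```

```text
tcp_pos: [0.5011, -0.3903, 0.1399]
tool_rot: [0.679, 0.734, -0.001, -0.001]
force: [1.1, 0.9, -2.9]
tcp_pos: [0.5012, -0.3904, 0.1381]
tool_rot: [0.679, 0.734, -0.001, -0.001]
force: [-0.2, -0.1, -0.2]
```

```bash
python3 -m inch '[{"dx":0,"dy":0,"dz":0.1,"wx":0,"wy":0,"wz":0},{"dx":0,"dy":0,"dz":0,"wx":0,"wy":0,"wz":0}]'|sed -n '2,4p'; python3 -m inch '[{"dx":0,"dy":0,"dz":0,"wx":0,"wy":0,"wz":0},{"dx":0,"dy":0,"dz":0,"wx":0,"wy":0,"wz":0},{"dx":0,"dy":0,"dz":0,"wx":0,"wy":0,"wz":0},{"dx":0,"dy":0,"dz":0,"wx":0,"wy":0,"wz":0},{"dx":0,"dy":0,"dz":0,"wx":0,"wy":0,"wz":0},{"dx":0,"dy":0,"dz":-1,"wx":0,"wy":0,"wz":0},{"dx":0,"dy":0,"dz":-3,"wx":0,"wy":0,"wz":0},{"dx":0,"dy":0,"dz":-5,"wx":0,"wy":0,"wz":0},{"dx":0,"dy":0,"dz":-5,"wx":0,"wy":0,"wz":0},{"dx":0,"dy":0,"dz":0,"wx":0,"wy":0,"wz":0}]' 1; python3 - <<'E'
from h import *
s=eyes.snapshot("side")
g=blobs(s,(50,120,60),(75,255,255),300,(320,300,440,420));print("mat",fit("side",g[0],.004))
r=blobs(s,(0,150,80),(8,255,255),30,(320,300,440,420));o=blobs(cv2.imread("pics/side0.png")[:,:,::-1],(0,150,80),(8,255,255),30,(320,300,440,420))
for b in(r,o): print([(cen(c).round(1),cv2.contourArea(c),cv2.boundingRect(c)) for c in b])
studs();studs("top")
c=blobs(s,(10,120,80),(28,255,255),15,(100,100,230,215));print("finial",[cen(x) for x in c])
E
```

```text
tcp_pos: [0.5012, -0.3904, 0.1381]
tool_rot: [0.679, 0.734, -0.001, -0.001]
force: [-1.3, 0.1, 5.1]
t: 43.12
tcp_pos: [0.5032, -0.392, 0.2828]
tool_rot: [0.679, 0.734, -0.001, 0.005]
force: [-0.2, 0.6, 0.0]
finger_gap: 0.998
gripper_force: 0.0
mat (array([ 0.5009, -0.3922]), array([0.1264, 0.1677]), 4.2)
[(array([386.3, 347.4]), 551.0, (360, 331, 45, 34))]
[(array([386.6, 346.9]), 583.5, (360, 331, 45, 34))]
side [297. 270.] area 138.5 xy [ 0.545 -0.115]
side [266. 257.] area 42.0 xy [ 0.521 -0.031]
side [257. 256.] area 41.5 xy [ 0.506 -0.014]
side [268. 269.] area 230.0 xy [ 0.5  -0.06]
side [236. 246.] area 156.5 xy [0.492 0.046]
side [223. 224.] area 129.5 xy [0.518 0.127]
top [235. 240.] area 21.5 xy [0.497 0.119]
top [277. 237.] area 19.5 xy [ 0.505 -0.015]
top [230. 233.] area 19.5 xy [0.518 0.132]
top [283. 232.] area 20.5 xy [ 0.52  -0.034]
top [232. 226.] area 22.5 xy [0.542 0.127]
top [308. 223.] area 70.5 xy [ 0.544 -0.114]
top [290. 236.] area 93.0 xy [ 0.507 -0.057]
top [257. 236.] area 61.5 xy [0.506 0.05 ]
finial [array([156.42658092, 166.55359057])]
```

The shaker is back in exactly its starting image box, upright. The nine studs lie three to a third, and the finial is unmoved in the crate.

```bash
python3 -m inch '[{"dx":0,"dy":0,"dz":0,"wx":0,"wy":0,"wz":0},{"dx":0,"dy":0,"dz":0,"wx":0,"wy":0,"wz":0},{"dx":0,"dy":0,"dz":0,"wx":0,"wy":0,"wz":0}]'>/dev/null; python3 -c "
from station import workorder
print(workorder.sign_off())"
```

```text
the job is handed in; nothing more can be done
None
```

The job is handed in, though no verdict came back: by the last pictures, the finial stands in the crate, all nine studs lie in the tray three to a third, and the shaker is back upright on its mat, at about 43 s on the robot's clock.

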